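# Slip an empty honey jar onto the filler's dipping spout and zero the jar counter

### The job

Get the honey filler ready for its next batch. Stand the empty jar upright on the filler's drip tray with the spout dipping into the middle of its mouth - there is too little room under the spout for an upright jar, so tip it to slip it on, and do not bump the spout - and turn the jar counter's knob anticlockwise all the way back to its zero stop. Leave the filled jars and the syrup bottle where they stand.

Things in the scene. Friction and masses are not known exactly. Their poses are not given: they have to be found in the camera images.
- filler: Fixed benchtop honey filler in stainless steel, turned up to 0.3 rad. Origin: on the counter top (z = 0) straight under the spout; x points away from the worker, y left, z up. Jars are loaded from its -x side, which is free. Its cabinet (280 x 200 mm, top at z = 150 mm) fills x -60 to 220, y 150 to 350 mm; a gear pump 84 mm across stands out of it at x = 90, y 100 to 150, z 43 to 127 mm
- tray (a point): Centre of the drip tray's top, 30 mm above the counter, straight under the spout (over the filler's origin). The tray is a flat steel plate without a rim, 150 x 150 mm, square to the filler's axes
- hopper_top (a point): Top of the round honey hopper on the cabinet, 300 mm above the counter, at filler x = 130, y = 275 mm; the hopper is 152 mm across
- spout: The filler's swan-neck spout; same frame as filler. Straight up for 20 mm from its tip as a tube 14 mm across, then bent to +x, rising 15 degrees above level as a 16 mm pipe to x = 67, z = 160 mm; from there a 22 mm pipe (32 mm at unions) at z = 166 mm to x = 90, y = 130 mm and down to the pump. Nothing is over the tray on the -x side. More than 10 N would bend it
- spout_tip (a point): Centre of the spout's lower end, 122 mm above the counter: 92 mm above the tray, so 8 mm lower than the rim of a jar that stands on the tray
- jar: The empty, open glass jar, standing upright loose on the counter: 100 mm high, 64 mm across the straight body (up to 82 mm), 60 mm across the foot, 57 mm across the neck, 50 mm clear inside the mouth, 0.15 to 0.25 kg. Origin: centre of its underside; z points out of the mouth. It is round: its yaw means nothing
- jar_mouth (a point): Centre of the jar's rim, 100 mm along the jar's z axis from its origin
- counter (a joint): Angle of the jar counter's knob in rad: 0 at the zero stop (white mark towards the filler's -x, the worker), growing clockwise seen from above, up to 5. It starts 1.6 to 2.8 rad up, more than one turn of the hand, and stays where it is left (light friction, 0.04 N m; a hard stop at 0)
- counter_grip (a point): On the knob's upright axis, 180 mm above the counter, at filler x = -5, y = 212 mm: the height to grip. The knob is a black disc 64 mm across with an upright bar across it, 62 mm long, 14 mm thick, from 160 to 192 mm above the counter. At joint value 0 the bar lies along the filler's x axis; at value v it is turned clockwise by v
- full_jar_a: A filled, closed jar, 104 mm high and 64 mm across, loose on the counter beside the tray, on its -y, +x side. Origin: centre of its underside
- full_jar_b: A second filled, closed jar, the same, farther behind the tray. Origin: centre of its underside
- syrup_bottle: A closed red syrup bottle, 66 mm across and 210 mm high, standing loose on the counter at the right. Origin: centre of its underside
There are look-alikes about, which are no part of the job. Of the things like the jar, leave any that is green; of the rest the larger one is meant.

How it is judged:
By the outcome, as a careful person would: the job done as asked, in the order asked, and still so for the second after the job is handed in, with the robot touching nothing.
It also fails if it takes over 61 s, if anything falls off the work surface, if the arm or the gripper's body presses on something with over 40 N, if the wrist force passes 120 N, or if a joint passes its speed limit or range.

### The arm

A 6-joint arm with a two-finger parallel gripper is mounted at the origin on the work surface. World frame = base frame: x ahead of the robot, y to its left, z up, the work surface at z = 0. Lengths are in m, angles in degrees, forces in N, time in s.
With the tool pointing down it reaches from about 0.3 to 0.95 m from the base axis. Payload 3.1 kg.
Tool frame: the origin (TCP) lies at the very end of the fingers, on their centre line; the grasp point (between the pads) lies 19 mm behind it (grip_depth is the distance from the TCP to the grasp point, in m); z points along the fingers, y is the line along which they close (so a half turn about z gives the same grasp; the last joint's range is limited). The gripper opens to 85 mm and grips with 20 to 120 N. Pads are 22 mm wide; open, the fingers measure 114 mm over their backs; the gripper's body (76 mm by 85 mm) begins 54 mm behind the grasp point. The pads swing forward as they close: fully open they stand 13 mm farther back than shut.
Start: joints at [-75.957, 17.653, 93.61, -0, 68.738, -3.994], TCP at [0.193, -0.594, 0.231] pointing down, gripper open.
Joint ranges: [-175.34, 175.34], [-45.06, 112.39], [2.9, 150.54], [-68.45, 248.45], [3.09, 151.38], [-168.51, 168.51]. Speed limits (degrees/s): [159.86, 159.86, 180, 180, 180, 180].

### API

Orientations are given as [roll, pitch, yaw] about the fixed x, y, z axes, in that order (R = Rz(yaw) Ry(pitch) Rx(roll)).
In Python, from cell import * gives the robot as it stands.
- The arm moves only by the tool step_arm, never from a script. Its argument "series" is a list of rows, each a list of 7 numbers: the turn, a rotation vector about the tool's x, y, z as a fraction of full scale, then the shift along the tool's x, y, z as a fraction of full scale, then the opening, from 0 (shut) to 1 (fully open). In form: [[ax, ay, az, x, y, z, hand], ...]. A call has exactly 8 rows; each row is the pose to reach, as a shift and turn from the pose commanded when the call began, along the tool's axes at that moment; what a row does not reach only later rows make up. Full scale, the value 1, is 500 mm for a shift and 90 degrees for a turn. A row lasts 1/12 s, in which the tool goes at most 41.7 mm and 7.16 degrees, less where a joint would pass 70% of its speed; a pose out of reach is approached as far as the arm can. A call with a number of a shift or a turn outside -1 to 1 is refused whole. A call with a gripper value outside its range is refused whole. The fingers move at their own pace and stop on an object; the grip force is fixed at half the most. Time passes only in rows, so rows that repeat a pose let the fingers close, or fill a call up. It gives the time, the measured TCP pose, the force, the opening and the grip force at its end, in the units of the state.
- state(): the state, without advancing time (a new reading comes with each control period).
- capture(name): name is "scene" or "top" or "wrist"; returns a dict with "pixels" (420x560x3 uint8, blue, green, red), "intrinsics" (3x3 intrinsics, pixels), "xyz" and "attitude" of the camera in the world. Camera axes: x right, y down, z forward; pixel columns grow to the right and rows downward; lengths in m; the calibration is good to about 2 mm. A picture is of the moment at which its call begins. There is no depth.
- hand_in(): hands the job in; it is judged then, once.
The state is a dict: "t": time; "qpos": joint angles; "dq": joint speeds; "joint_efforts": joint torques, N m; "ee_pos": TCP position; "tcp_rot": TCP orientation; "contact_force": force on the tool from outside, world axes, zero at the start; "wrist_torque": the same for the moment, N m; "gripper_width": opening from 0.0 (shut) to 1.0 (fully open); "gripper_force": force on a finger pad.
Only numpy, scipy, OpenCV 4.12 (cv2) and the standard library are available. Lean on these libraries where they do the work, as an engineer would, in place of code of your own. Each camera call takes 0.05 s, during which the arm holds its last target. There are 200 camera calls.

## Working session

There is one attempt and no reset: what is moved stays moved. The work goes in short steps, Python scripts to look and compute and a tool call to move; the robot and the scene stay as the last step left them, time stands still between calls to the robot, and variables do not carry over. Pictures are saved under pics/ and viewed, at most 10 in all, crops included, and the job is handed in when it is done.

Besides the shell and the picture viewer there is one more tool, called after ">>>" as a command line: name --pt "numbers of a row" for each row, then --argument value for the rest. step_arm: Moves the arm, as the interface text tells. Its arguments: {"type":"object","properties":{"series":{"type":"array"}},"required":["series"]}

```bash
ls; mkdir -p pics
python3 - <<'E'
from cell import *
import cv2
s=state(); print(s['t'],s['ee_pos'],s['tcp_rot'],s['gripper_width'])
for n in ("scene","top"):
    c=capture(n); cv2.imwrite(f"pics/{n}0.png",c["pixels"]); print(n,c["intrinsics"],c["xyz"],c["attitude"])
E
```

```text
pics
0.0 [ 0.19329512 -0.59350429  0.23004354] [-1.79868739e+02 -1.04551683e-02  1.80354638e+01] 1.0000289240531368
scene [[392.82349939   0.         271.40679494]
 [  0.         392.82349939 210.8676754 ]
 [  0.           0.           1.        ]] [1.38486595 0.03678583 0.81857157] [-127.60508952    0.18219208   93.72512278]
top [[478.95320589   0.         278.54553625]
 [  0.         478.95320589 207.89511714]
 [  0.           0.           1.        ]] [ 0.28280623 -0.02841881  1.55581481] [-1.67730051e+02  5.82435629e-02 -9.34615010e+01]
```

View pics/scene0.png

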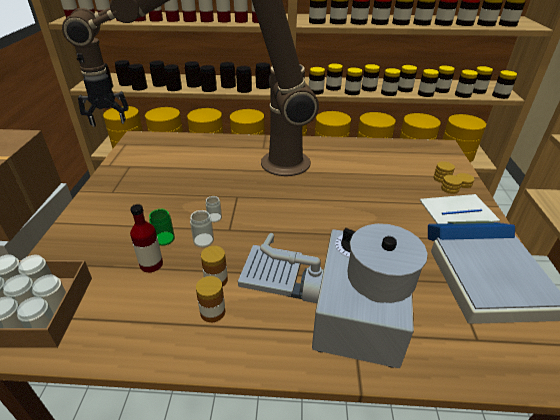

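View pics/top0.png

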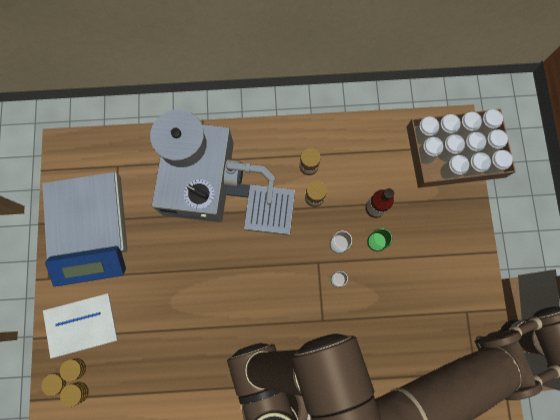

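The scene view shows the empty clear jar at (202,228), the smaller one at (213,208) and the green one at (161,227). The tray is around (270,270) and the knob is at (347,240). In the top view the jar is at (341,242), the tray at (270,210), the spout tip near (268,200) and the knob at (198,193). I'll zoom in on these.

```bash
cat > h.py <<'E'
import numpy as np, cv2
from scipy.spatial.transform import Rotation as R
def rot(rpy): return R.from_euler('xyz',rpy,degrees=True)
def ray(c,uv):
    K=c["intrinsics"]; d=np.linalg.inv(K)@np.array([uv[0],uv[1],1.]); d=rot(c["attitude"]).apply(d)
    return np.array(c["xyz"]),d/np.linalg.norm(d)
def plane(c,uv,z):
    o,d=ray(c,uv); return o+d*(z-o[2])/d[2]
def proj(c,p):
    q=rot(c["attitude"]).inv().apply(np.atleast_2d(p)-np.array(c["xyz"])); q=q@c["intrinsics"].T
    return q[:,:2]/q[:,2:]
def tri(l):
    A=np.zeros((3,3));b=np.zeros(3)
    for c,uv in l:
        o,d=ray(c,uv);P=np.eye(3)-np.outer(d,d);A+=P;b+=P@o
    x=np.linalg.solve(A,b); return x,[np.linalg.norm(np.cross(ray(c,uv)[1],x-ray(c,uv)[0]))*1e3 for c,uv in l]
E
python3 - <<'E'
import pickle,cv2,numpy as np
from cell import *
cs={n:capture(n) for n in("scene","top")}
pickle.dump(cs,open("c0.pkl","wb"))
a=cs["top"]["pixels"][150:300,180:400]; b=cs["scene"]["pixels"][190:300,140:360]
a=cv2.resize(a[0:140],None,fx=3.6,fy=3.6,interpolation=cv2.INTER_CUBIC)[:,:792]
cv2.imwrite("pics/a1.png",a)
cv2.imwrite("pics/b1.png",cv2.resize(b,None,fx=3.6,fy=3.6,interpolation=cv2.INTER_CUBIC))
E
```

```text
(no output)
```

View pics/a1.png

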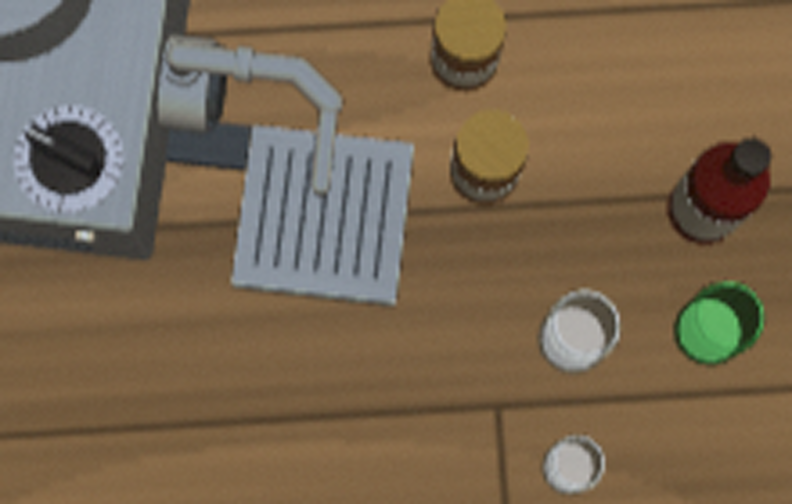

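View pics/b1.png

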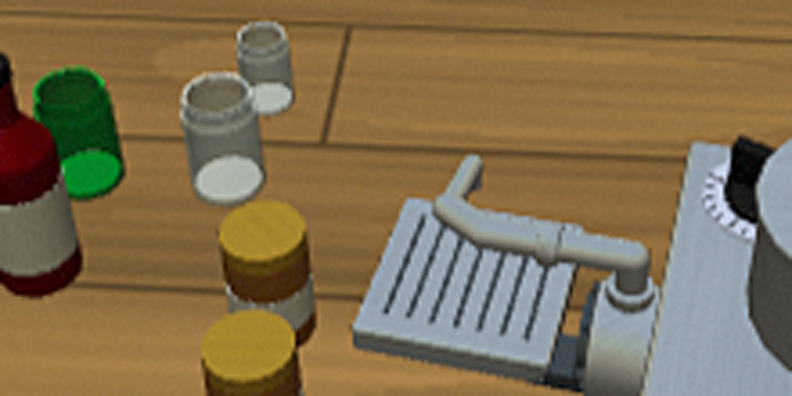

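```bash
cat > m.py <<'E'
import pickle; from h import *
cs=pickle.load(open("c0.pkl","rb")); T,S=cs["top"],cs["scene"]
a=lambda x,y:((x+.5)/3.6-.5+180,(y+.5)/3.6-.5+150)
b=lambda x,y:((x+.5)/3.6-.5+140,(y+.5)/3.6-.5+190)
np.set_printoptions(precision=4,suppress=True)
A=[(250,126),(413,145),(396,301),(233,285)]; B=[(545,368),(356,333),(410,198),(582,225)]
print("tray")
P=[]
for p,q in zip(A,B):
    x,e=tri([(T,a(*p)),(S,b(*q))]); print(x,e); P.append((plane(T,a(*p),.03)+plane(S,b(*q),.03))/2); print(plane(T,a(*p),.03),plane(S,b(*q),.03))
P=np.array(P); c=P.mean(0); print("centre",c, "yaws",[np.degrees(np.arctan2(*(P[i]-P[j])[1::-1])) for i,j in((0,3),(1,2))],[np.degrees(np.arctan2(*(P[i]-P[j])[1::-1]))-90 for i,j in((0,1),(3,2))])
print("spout tip",tri([(T,a(321,190)),(S,b(475,185))]))
print("rim",tri([(T,a(586,323)),(S,b(219,97))]),plane(T,a(586,323),.1),plane(S,b(219,97),.1))
print("base",tri([(T,a(574,333)),(S,b(229,179))]),plane(T,a(574,333),.005),plane(S,b(229,179),.005))
print("green rim",plane(T,a(728,315),.1)); print("fullA",plane(T,a(491,147),.104),plane(S,b(265,233),.104)); print("fullB",plane(T,a(469,30),.104),plane(S,b(250,347),.104)); print("bottle cap",plane(T,a(752,157),.21))
print("small",plane(T,a(577,463),.065))
print("knob",plane(T,a(67,156),.160),plane(T,a(30,135),.192),plane(T,a(99,170),.192))
E
python3 m.py
```

```text
tray
[0.6997 0.0432 0.0252] [np.float64(2.2578208248043405), np.float64(2.2578208248043268)]
[0.6983 0.0453 0.03  ] [0.7039 0.041  0.03  ]
[ 0.673  -0.1017  0.0231] [np.float64(1.075783964741413), np.float64(1.0757839647413714)]
[ 0.6714 -0.1024  0.03  ] [ 0.6792 -0.0994  0.03  ]
[ 0.5286 -0.0761  0.0286] [np.float64(1.4884969387786204), np.float64(1.488496938778654)]
[ 0.5285 -0.0775  0.03  ] [ 0.5301 -0.0744  0.03  ]
[0.5521 0.0672 0.0287] [np.float64(0.3273839461664771), np.float64(0.3273839461664801)]
[0.5518 0.0675 0.03  ] [0.5534 0.0668 0.03  ]
centre [ 0.6146 -0.0167  0.03  ] yaws [np.float64(-9.200322899700376), np.float64(-9.703871225824049)] [np.float64(-10.180686828629874), np.float64(-9.264339378179628)]
spout tip (array([ 0.6131, -0.0161,  0.1221]), [np.float64(0.8786548043774349), np.float64(0.878654804377418)])
rim (array([ 0.489 , -0.2353,  0.0957]), [np.float64(0.8711952664675504), np.float64(0.8711952664675651)]) [ 0.4885 -0.2356  0.1   ] [ 0.4943 -0.2328  0.1   ]
base (array([ 0.4928, -0.2359,  0.0089]), [np.float64(0.9953833605212369), np.float64(0.9953833605212744)]) [ 0.4935 -0.2374  0.005 ] [ 0.4885 -0.2362  0.005 ]
green rim [ 0.488 -0.357  0.1  ]
fullA [ 0.6466 -0.1664  0.104 ] [ 0.654  -0.1651  0.104 ]
fullB [ 0.7539 -0.1552  0.104 ] [ 0.762  -0.1553  0.104 ]
bottle cap [ 0.5991 -0.3651  0.21  ]
small [ 0.3732 -0.2221  0.065 ]
knob [0.6463 0.1926 0.16  ] [0.6575 0.2173 0.192 ] [0.6247 0.1618 0.192 ]
```

>>> step_arm --pt "0 0 0 0.33 -0.36 -0.12 1" --pt "0 0 0 0.33 -0.36 -0.12 1" --pt "0 0 0 0.33 -0.36 -0.12 1" --pt "0 0 0 0.33 -0.36 -0.12 1" --pt "0 0 0 0.33 -0.36 -0.12 1" --pt "0 0 0 0.33 -0.36 -0.12 1" --pt "0 0 0 0.33 -0.36 -0.12 1" --pt "0 0 0 0.33 -0.36 -0.12 1"

```text
t: 0.87
ee_pos: [0.2957, -0.3707, 0.2922]
tcp_rot: [179.9, -0.0, 18.3]
contact_force: [0.1, -0.8, -1.0]
gripper_width: 0.998
gripper_force: 0.0
```

```bash
cat > st.py <<'E'
from cell import *
import json
s=state(); s={k:(v.tolist() if hasattr(v,'tolist') else v) for k,v in s.items()}
open("log.jsonl","a").write(json.dumps(s)+"\n")
f=lambda v:[round(x,4) for x in v]
print(round(s['t'],2),f(s['qpos']),f(s['ee_pos']),f(s['tcp_rot']),s['gripper_width'],s['gripper_force'],f(s['contact_force']))
E
python3 st.py
```

```text
0.87 [-56.6862, -2.6482, 109.3421, -0.0062, 73.1826, 15.061] [0.2957, -0.3707, 0.2922] [179.8792, -0.0264, 18.2546] 0.998306716772168 0.0 [0.0514, -0.8342, -0.9578]
```

>>> step_arm --pt "-0.4 0 0 0.33 -0.36 -0.12 1" --pt "-0.4 0 0 0.33 -0.36 -0.12 1" --pt "-0.4 0 0 0.33 -0.36 -0.12 1" --pt "-0.4 0 0 0.33 -0.36 -0.12 1" --pt "-0.4 0 0 0.33 -0.36 -0.12 1" --pt "-0.4 0 0 0.33 -0.36 -0.12 1" --pt "-0.4 0 0 0.33 -0.36 -0.12 1" --pt "-0.4 0 0 0.33 -0.36 -0.12 1"

```text
t: 1.53
ee_pos: [0.3999, -0.1431, 0.3521]
tcp_rot: [144.0, -0.2, 18.9]
contact_force: [0.3, -0.6, 0.8]
gripper_width: 1.0
gripper_force: 0.0
```

```bash
python3 st.py
```

```text
1.53 [-1.771, -20.1734, 123.6145, -36.6382, 66.8899, 81.3343] [0.3999, -0.1431, 0.3521] [144.0036, -0.2306, 18.8667] 1.0004365534989486 0.0 [0.2529, -0.6205, 0.8073]
```

```bash
cat > kin.py <<'E'
import json,numpy as np
from scipy.spatial.transform import Rotation as R
from scipy.optimize import least_squares
def Z(a): return R.from_euler('z',a,degrees=True)
def Y(a): return R.from_euler('y',a,degrees=True)
def fk(q,P,c6=0):
    d1,L2,L3,a3,d6=P
    A=Z(q[0])*Y(q[1]); B=A*Y(q[2]); W=B*Z(q[3])*Y(q[4])
    p=np.array([0,0,d1])+A.apply([0,0,L2])+B.apply([a3,0,L3]); 
    Rt=W*Z(q[5]+c6)
    return p+Rt.apply([0,0,d6]),Rt,p
if __name__=="__main__":
    L=[json.loads(l) for l in open("log.jsonl")]
    L.append(dict(qpos=[-75.957,17.653,93.61,0,68.738,-3.994],ee_pos=[0.1933,-0.5935,0.2300],tcp_rot=[-179.87,-.01,18.035]))
    r=least_squares(lambda P:np.concatenate([fk(l['qpos'],P)[0]-l['ee_pos'] for l in L]),[.3,.4,.4,0,.3])
    print(r.x.round(4),(r.fun*1e3).round(2))
    for l in L: print((fk(l['qpos'],r.x)[1].inv()*R.from_euler('xyz',l['tcp_rot'],degrees=True)).as_rotvec(degrees=True).round(2))
E
python3 kin.py
```

```text
[-0.5518  0.2397  0.2216 -0.9469  0.2413] [-35.55 -25.09  -2.6   -0.52  -1.79  -4.71 -42.24 -10.43   7.31]
[-0.  0. 90.]
[ 0.  0. 90.]
[ 0.09  0.11 90.  ]
```

```bash
sed -i 's/d1,L2,L3,a3,d6=P/d1,L2,L3,a3,d6,b=P/; s/p=np.array(\[0,0,d1\])/p=Z(q[0]).apply([0,b,d1])/; s/\[.3,.4,.4,0,.3\]/[.3,.4,.4,0,.3,.04]/' kin.py
sed -i 's/c6=0/c6=90/' kin.py; python3 kin.py
```

```text
[0.3604 0.4925 0.5431 0.0903 0.3178 0.0436] [ 0.07  0.08 -0.16  0.06 -0.19 -0.59  0.1  -0.04  0.76]
[ 0.  0. -0.]
[0. 0. 0.]
[0.13 0.01 0.  ]
```

```bash
cat > ik.py <<'E'
import json
from kin import *
P=[0.3604,0.4925,0.5431,0.0903,0.3178,0.0436]
lo=np.array([-175.34,-45.06,2.9,-68.45,3.09,-168.51]);hi=np.array([175.34,112.39,150.54,248.45,151.38,168.51])
def tool(psi,dn,roll=0):
    # z = heading psi, dn deg below level; y horizontal
    z=np.array([np.cos(np.radians(psi))*np.cos(np.radians(dn)),np.sin(np.radians(psi))*np.cos(np.radians(dn)),-np.sin(np.radians(dn))])
    y=np.array([-np.sin(np.radians(psi)),np.cos(np.radians(psi)),0]); x=np.cross(y,z)
    return R.from_matrix(np.c_[x,y,z])*Z(roll)
def ik(p,Rt,n=30,seeds=None):
    rng=np.random.default_rng(0); out=[]
    def f(q):
        a,B,_=fk(q,P); return np.r_[(a-p)*10,(B.inv()*Rt).as_rotvec()]
    for i in range(n):
        r=least_squares(f,rng.uniform(lo+1,hi-1) if seeds is None else seeds[i%len(seeds)],bounds=(lo,hi),x_scale=30.)
        if r.cost<1e-7 and not any(np.abs(r.x-o).max()<2 for o in out): out.append(r.x)
    return out
E
cat > t.py <<'E'
from ik import *
np.set_printoptions(precision=0,suppress=True)
jar=np.array([.4905,-.236,.0]); tr=np.array([.614,-.0165,.03])
def show(name,G,psi,dn):
    for roll in (0,180):
        T=tool(psi,dn,roll); p=G+T.apply([0,0,.022])
        for q in ik(p,T,25): print(name,psi,dn,roll,q,fk(q,P)[2].round(2))
for psi in (-60,0): show("pick",jar+[0,0,.05],psi,20)
for psi in (-10,): 
    show("up",tr+[0,0,.05],psi,20)
    show("tilt",tr+[0,0,.05],psi,50)
E
python3 t.py
```

```text
pick -60 20 0 [ -6.  46. 125. 237.  65.  82.] [0. 0. 0.]
pick -60 20 180 [ -6.  46. 125. 237.  65. -98.] [0. 0. 0.]
pick 0 20 0 [-56.  46. 129. 122.  67.  95.] [ 0. -0.  0.]
pick 0 20 180 [-56.  46. 129. 122.  67. -85.] [ 0. -0.  0.]
up -10 20 0 [ -2.  41. 128. 189.  59.  88.] [0. 0. 0.]
up -10 20 180 [ -2.  41. 128. 189.  59. -92.] [0. 0. 0.]
tilt -10 50 0 [ -4.  24. 122. 212.   8.  63.] [0. 0. 0.]
tilt -10 50 180 [  -4.   24.  122.  212.    8. -117.] [0. 0. 0.]
```

```bash
cat > rows.py <<'E'
from ik import *
L=json.loads(open("log.jsonl").readlines()[-1])
def rel(p0,R0,p,Rt): return np.r_[(R0.inv()*Rt).as_rotvec(degrees=True)/90,R0.inv().apply(p-p0)/.5].round(3)
def cur():
    l=json.loads(open("log.jsonl").readlines()[-1]); return np.array(l['ee_pos']),R.from_euler('xyz',l['tcp_rot'],degrees=True),np.array(l['qpos'])
def legs(wps,p0=None,R0=None):
    """print each waypoint relative to the previous one, plus halfway"""
    for p,Rt,h in wps:
        if h is not None: print(" half",list(map(float,rel(p0,R0,*h))))
        print("LEG",list(map(float,rel(p0,R0,p,Rt))),p.round(3)); p0,R0=p,Rt
E
cat > t.py <<'E'
from rows import *
np.set_printoptions(precision=3,suppress=True)
p0,R0,q0=cur(); q=q0.copy(); w=[]
for t in (15,70,125,180,235):
    a=q.copy();a[3]=t; h=(a+q)/2
    w.append((fk(a,P)[0],fk(a,P)[1],fk(h,P)[:2])); q=a
legs(w,p0,R0)
jar=np.array([.4905,-.236,.0])
for back in (.0,.13,.2):
    T=tool(-60,14,0); p=jar+[0,0,.05+.0]+T.apply([0,0,.022-back])
    for s in ik(p,T,20): print(back,p,s,fk(s,P)[2])
tr=np.array([.614,-.0165,.03])
for psi in(-10,-25):
  for dn in(14,30,44):
    T=tool(psi,dn,0); p=tr+[0,0,.05]+T.apply([0,0,.022])
    for s in ik(p,T,20): print(psi,dn,p,s)
E
python3 t.py
```

```text
half [0.261, 0.04, 0.113, 0.061, -0.249, -0.053]
LEG [0.522, 0.08, 0.225, 0.155, -0.44, -0.203] [0.397 0.107 0.305]
 half [0.278, 0.042, 0.12, 0.066, -0.263, -0.061]
LEG [0.556, 0.085, 0.24, 0.169, -0.459, -0.229] [0.445 0.305 0.482]
 half [0.278, 0.042, 0.12, 0.066, -0.263, -0.061]
LEG [0.556, 0.085, 0.24, 0.169, -0.459, -0.229] [0.506 0.268 0.743]
 half [0.278, 0.042, 0.12, 0.066, -0.263, -0.061]
LEG [0.556, 0.085, 0.24, 0.169, -0.459, -0.229] [0.528 0.027 0.864]
 half [0.278, 0.042, 0.12, 0.066, -0.263, -0.061]
LEG [0.556, 0.085, 0.24, 0.169, -0.459, -0.229] [ 0.491 -0.211  0.743]
0.0 [ 0.501 -0.254  0.045] [ -5.14   50.93  123.577 236.121  72.886  85.301] [0.347 0.013 0.122]
-10 14 [ 0.635 -0.02   0.075] [ -1.777  46.157 127.011 188.535  69.241  88.958]
-10 30 [ 0.633 -0.02   0.069] [ -2.479  33.461 127.836 189.85   41.503  86.368]
-10 44 [ 0.63  -0.019  0.065] [ -3.286  25.946 124.743 196.557  17.165  78.818]
-25 14 [ 0.633 -0.026  0.075] [  9.712  46.085 123.257 216.78   67.34   83.447]
-25 30 [ 0.631 -0.025  0.069] [  7.139  34.373 124.426 222.494  43.     73.615]
-25 44 [ 0.628 -0.023  0.065] [  4.036  27.211 122.04  242.039  23.284  51.112]
```

>>> step_arm --pt "0.26 0.04 0.11 0.06 -0.25 -0.05 1" --pt "0.26 0.04 0.11 0.06 -0.25 -0.05 1" --pt "0.26 0.04 0.11 0.06 -0.25 -0.05 1" --pt "0.26 0.04 0.11 0.06 -0.25 -0.05 1" --pt "0.52 0.08 0.23 0.16 -0.44 -0.2 1" --pt "0.52 0.08 0.23 0.16 -0.44 -0.2 1" --pt "0.52 0.08 0.23 0.16 -0.44 -0.2 1" --pt "0.52 0.08 0.23 0.16 -0.44 -0.2 1"

```text
t: 2.2
ee_pos: [0.4001, 0.1023, 0.3039]
tcp_rot: [-166.4, -11.1, -0.5]
contact_force: [-0.5, -1.1, -0.1]
gripper_width: 0.999
gripper_force: 0.0
```

>>> step_arm --pt "0.28 0.04 0.12 0.07 -0.26 -0.06 1" --pt "0.28 0.04 0.12 0.07 -0.26 -0.06 1" --pt "0.28 0.04 0.12 0.07 -0.26 -0.06 1" --pt "0.28 0.04 0.12 0.07 -0.26 -0.06 1" --pt "0.56 0.08 0.24 0.17 -0.46 -0.23 1" --pt "0.56 0.08 0.24 0.17 -0.46 -0.23 1" --pt "0.56 0.08 0.24 0.17 -0.46 -0.23 1" --pt "0.56 0.08 0.24 0.17 -0.46 -0.23 1"

```text
t: 2.87
ee_pos: [0.4559, 0.2969, 0.4864]
tcp_rot: [-112.8, -3.1, -21.3]
contact_force: [-0.5, 0.0, -0.5]
gripper_width: 0.997
gripper_force: 0.0
```

```bash
python3 st.py; python3 kin.py
```

```text
2.87 [-2.7963, -19.582, 123.1846, 70.8004, 66.7389, 81.0407] [0.4559, 0.2969, 0.4864] [-112.7744, -3.1072, -21.3177] 0.9969538407629214 0.0 [-0.4727, 0.0049, -0.4554]
[0.3466 0.4889 0.538  0.074  0.3175 0.0435] [-0.06  0.06 -0.14  0.06 -0.15 -0.44  0.06  0.2  -0.32 -0.   -0.1   0.91]
[ 0.  0. -0.]
[0. 0. 0.]
[ 0. -0. -0.]
[0.13 0.01 0.  ]
```

>>> step_arm --pt "0.28 0.04 0.12 0.07 -0.26 -0.06 1" --pt "0.28 0.04 0.12 0.07 -0.26 -0.06 1" --pt "0.28 0.04 0.12 0.07 -0.26 -0.06 1" --pt "0.28 0.04 0.12 0.07 -0.26 -0.06 1" --pt "0.56 0.08 0.24 0.17 -0.46 -0.23 1" --pt "0.56 0.08 0.24 0.17 -0.46 -0.23 1" --pt "0.56 0.08 0.24 0.17 -0.46 -0.23 1" --pt "0.56 0.08 0.24 0.17 -0.46 -0.23 1"

```text
t: 3.53
ee_pos: [0.517, 0.2536, 0.7467]
tcp_rot: [-62.6, 18.2, -27.7]
contact_force: [0.2, 0.9, 0.5]
gripper_width: 0.997
gripper_force: 0.0
```

>>> step_arm --pt "0.28 0.04 0.12 0.07 -0.26 -0.06 1" --pt "0.28 0.04 0.12 0.07 -0.26 -0.06 1" --pt "0.28 0.04 0.12 0.07 -0.26 -0.06 1" --pt "0.28 0.04 0.12 0.07 -0.26 -0.06 1" --pt "0.56 0.08 0.24 0.17 -0.46 -0.23 1" --pt "0.56 0.08 0.24 0.17 -0.46 -0.23 1" --pt "0.56 0.08 0.24 0.17 -0.46 -0.23 1" --pt "0.56 0.08 0.24 0.17 -0.46 -0.23 1"

```text
t: 4.2
ee_pos: [0.5354, 0.0091, 0.859]
tcp_rot: [-4.7, 36.1, -12.7]
contact_force: [-0.3, -0.9, 0.7]
gripper_width: 1.0
gripper_force: 0.0
```

```bash
python3 st.py; python3 kin.py|head -1; sed -i 's/^P=.*/P=[0.3466,0.4889,0.538,0.074,0.3175,0.0435]/' ik.py
cat > t.py <<'E'
from rows import *
np.set_printoptions(precision=3,suppress=True)
p0,R0,q0=cur()
jar=np.array([.4905,-.236,.0])
def best(p,T,q): 
    s=ik(p,T,1,[np.clip(q,lo+.1,hi-.1)]); return s[0] if s else None
pts=[(jar+[0,0,.05+u],-60,14) for u in (.2,.12,.06,0)]
q=q0;w=[]
for G,psi,dn in pts:
    T=tool(psi,dn); p=G+T.apply([0,0,.021]); q1=best(p,T,np.array([-5,45,124,236,70,84.]))
    print(p,q1); 
    w.append((p,T,None))
    if len(w)==1:
        for f in (.25,.5,.75,1): # joint path from here
            qq=q0+f*(q1-q0); print("jp",fk(qq,P)[0])
        m=q0+.5*(q1-q0); w.insert(0,(fk(m,P)[0],fk(m,P)[1],None))
legs(w,p0,R0)
tr=np.array([.614,-.0165,.03])
ax=np.array([np.cos(np.radians(-9.6)),np.sin(np.radians(-9.6)),0])
for dx,u,dn in ((-.12,.1,44),(-.12,.02,44),(-.06,.0,44),(0,0,44),(0,0,14),(-.04,.1,14),(-.08,.15,14),(-.08,.15,40)):
    T=tool(-10,dn); p=tr+dx*ax+[0,0,.05+u]+T.apply([0,0,.021]); print(dx,u,dn,best(p,T,np.array([-2,35,126,189,40,85.])))
E
python3 t.py
```

```text
4.2 [-3.1074, -18.7307, 123.222, 181.0535, 68.1009, 81.8902] [0.5354, 0.0091, 0.859] [-4.6925, 36.1429, -12.6775] 0.9999589038748615 0.0 [-0.2961, -0.8604, 0.7063]
[0.3332 0.4853 0.5329 0.0579 0.3175 0.0435] [-0.09  0.11 -0.26  0.12 -0.15 -0.39  0.12  0.19 -0.28 -0.11 -0.01  0.
[ 0.501 -0.254  0.245] [ -5.031  14.924 133.548 246.331  60.168  60.423]
jp [ 0.598 -0.081  0.724]
jp [ 0.615 -0.159  0.565]
jp [ 0.582 -0.218  0.398]
jp [ 0.501 -0.254  0.245]
[ 0.501 -0.254  0.165] [ -5.031  29.014 131.787 240.668  65.693  72.815]
[ 0.501 -0.254  0.105] [ -5.031  39.511 129.161 237.889  69.72   80.127]
[ 0.501 -0.254  0.045] [ -5.031  49.503 125.58  236.085  73.216  85.796]
LEG [0.292, 0.354, -0.043, 0.533, -0.264, -0.363] [ 0.615 -0.159  0.565]
LEG [0.299, 0.35, -0.115, 0.52, -0.379, -0.288] [ 0.501 -0.254  0.245]
LEG [0.0, 0.0, 0.0, 0.155, 0.0, 0.039] [ 0.501 -0.254  0.165]
LEG [0.0, 0.0, 0.0, 0.116, 0.0, 0.029] [ 0.501 -0.254  0.105]
LEG [0.0, 0.0, 0.0, 0.116, 0.0, 0.029] [ 0.501 -0.254  0.045]
-0.12 0.1 44 [ -0.592  -2.357 140.318 242.238   7.636  34.538]
-0.12 0.02 44 [ -0.592  13.628 140.297 199.496  20.628  78.233]
-0.06 0.0 44 [ -2.157  21.124 133.112 196.111  20.714  80.347]
0 0 44 [ -3.264  24.557 126.121 196.621  17.157  78.771]
0 0 14 [ -1.743  44.615 129.016 188.544  69.7    89.027]
-0.04 0.1 14 [ -0.664  25.302 138.203 190.499  59.747  86.943]
-0.08 0.15 14 [  0.75   12.325 144.025 193.125  52.843  84.613]
-0.08 0.15 40 None
```

>>> step_arm --pt "0.28 0.34 -0.04 0.51 -0.25 -0.35 1" --pt "0.28 0.34 -0.04 0.51 -0.25 -0.35 1" --pt "0.28 0.34 -0.04 0.51 -0.25 -0.35 1" --pt "0.28 0.34 -0.04 0.51 -0.25 -0.35 1" --pt "0.28 0.34 -0.04 0.51 -0.25 -0.35 1" --pt "0.28 0.34 -0.04 0.51 -0.25 -0.35 1" --pt "0.28 0.34 -0.04 0.51 -0.25 -0.35 1" --pt "0.28 0.34 -0.04 0.51 -0.25 -0.35 1"

```text
t: 4.87
ee_pos: [0.6131, -0.1466, 0.5784]
tcp_rot: [21.8, 66.4, -11.0]
contact_force: [1.0, -0.1, -0.4]
gripper_width: 1.001
gripper_force: 0.0
```

```bash
python3 st.py; python3 t.py | grep LEG
```

```text
4.87 [-3.5678, -4.7557, 130.0724, 212.0562, 64.2508, 71.401] [0.6131, -0.1466, 0.5784] [21.784, 66.4011, -10.9992] 1.0008707991413408 0.0 [0.962, -0.1312, -0.3557]
LEG [0.157, 0.187, -0.052, 0.295, -0.199, -0.111] [ 0.578 -0.213  0.408]
LEG [0.162, 0.18, -0.064, 0.299, -0.206, -0.065] [ 0.501 -0.254  0.245]
LEG [0.0, 0.0, 0.0, 0.155, 0.0, 0.039] [ 0.501 -0.254  0.165]
LEG [0.0, 0.0, 0.0, 0.116, 0.0, 0.029] [ 0.501 -0.254  0.105]
LEG [0.0, 0.0, 0.0, 0.116, 0.0, 0.029] [ 0.501 -0.254  0.045]
```

>>> step_arm --pt "0.157 0.187 -0.05 0.295 -0.2 -0.11 1" --pt "0.157 0.187 -0.05 0.295 -0.2 -0.11 1" --pt "0.157 0.187 -0.05 0.295 -0.2 -0.11 1" --pt "0.157 0.187 -0.05 0.295 -0.2 -0.11 1" --pt "0.157 0.187 -0.05 0.295 -0.2 -0.11 1" --pt "0.157 0.187 -0.05 0.295 -0.2 -0.11 1" --pt "0.157 0.187 -0.05 0.295 -0.2 -0.11 1" --pt "0.157 0.187 -0.05 0.295 -0.2 -0.11 1"

```text
t: 5.53
ee_pos: [0.5775, -0.2129, 0.4089]
tcp_rot: [66.4, 82.2, 20.2]
contact_force: [0.4, -0.7, 0.6]
gripper_width: 1.002
gripper_force: 0.0
```

>>> step_arm --pt "0.16 0.18 -0.064 0.3 -0.206 -0.065 1" --pt "0.16 0.18 -0.064 0.3 -0.206 -0.065 1" --pt "0.16 0.18 -0.064 0.3 -0.206 -0.065 1" --pt "0.16 0.18 -0.064 0.3 -0.206 -0.065 1" --pt "0.16 0.18 -0.064 0.3 -0.206 -0.065 1" --pt "0.16 0.18 -0.064 0.3 -0.206 -0.065 1" --pt "0.16 0.18 -0.064 0.3 -0.206 -0.065 1" --pt "0.16 0.18 -0.064 0.3 -0.206 -0.065 1"

```text
t: 6.2
ee_pos: [0.5022, -0.2522, 0.2472]
tcp_rot: [179.1, 76.1, 119.5]
contact_force: [0.5, -0.4, -0.5]
gripper_width: 1.001
gripper_force: 0.0
```

```bash
python3 st.py; python3 kin.py|head -2
python3 - <<'E'
from rows import *
from cell import *
import cv2
p0,R0,q0=cur(); jar=np.array([.4905,-.236,.05]);T=tool(-60,14)
for u in(.12,.07,0): print(u,rel(p0,R0,jar+[0,0,u]+T.apply([0,0,.021]),T))
c=capture("wrist"); cv2.imwrite("pics/w1.png",c["pixels"]); print(c["xyz"],c["attitude"])
E
```

```text
6.2 [-5.0016, 11.0135, 136.5225, 246.4068, 59.6786, 59.775] [0.5022, -0.2522, 0.2472] [179.0946, 76.0817, 119.4809] 1.001434730777975 0.0 [0.5032, -0.3718, -0.4929]
[0.3149 0.4808 0.526  0.0363 0.3175 0.0435] [-0.14  0.26 -0.35  0.03 -0.07 -0.28  0.04  0.16 -0.21  0.07  0.02 -0.02
  0.03 -0.06 -0.04 -0.08 -0.1  -0.1   0.06 -0.19  0.99]
0.12 [ 0.004  0.001 -0.001  0.16  -0.005  0.04 ]
0.07 [ 0.004  0.001 -0.001  0.257 -0.005  0.065]
0 [ 0.004  0.001 -0.001  0.393 -0.006  0.098]
[ 0.4223924  -0.11597934  0.2051176 ] [85.95820367 -0.17037121 30.34579812]
```

View pics/w1.png

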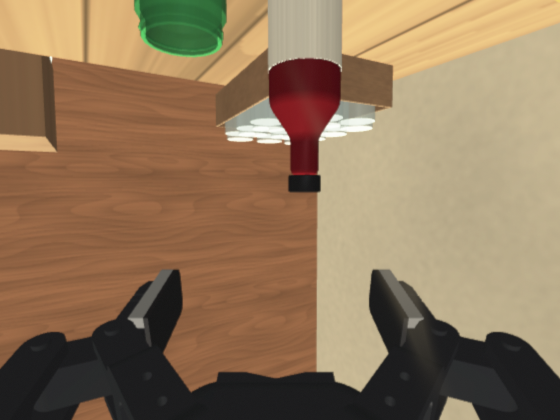

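The wrist view is upside down: the green jar is at the upper left and the syrup bottle is at (305,100). The camera hangs below the hand, so I'll roll the hand by 180° to put it on top.

>>> step_arm --pt "0 0 -0.63 0 0 0 1" --pt "0 0 -0.63 0 0 0 1" --pt "0 0 -0.63 0 0 0 1" --pt "0 0 -0.63 0 0 0 1" --pt "0 0 -0.63 0 0 0 1" --pt "0 0 -0.63 0 0 0 1" --pt "0 0 -0.63 0 0 0 1" --pt "0 0 -0.63 0 0 0 1"

```text
t: 6.92
ee_pos: [0.5016, -0.2522, 0.2469]
tcp_rot: [-106.5, 32.1, -158.6]
contact_force: [-0.2, 0.6, -0.4]
gripper_width: 1.0
gripper_force: 0.0
```

>>> step_arm --pt "0 0 -0.63 0 0 0 1" --pt "0 0 -0.63 0 0 0 1" --pt "0 0 -0.63 0 0 0 1" --pt "0 0 -0.63 0 0 0 1" --pt "0 0 -0.63 0 0 0 1" --pt "0 0 -0.63 0 0 0 1" --pt "0 0 -0.63 0 0 0 1" --pt "0 0 -0.63 0 0 0 1"

```text
t: 7.58
ee_pos: [0.5016, -0.2522, 0.2469]
tcp_rot: [-105.2, -22.8, -143.6]
contact_force: [0.2, 0.3, 0.0]
gripper_width: 0.998
gripper_force: 0.0
```

>>> step_arm --pt "0 0 -0.63 0 0 0 1" --pt "0 0 -0.63 0 0 0 1" --pt "0 0 -0.63 0 0 0 1" --pt "0 0 -0.63 0 0 0 1" --pt "0 0 -0.63 0 0 0 1" --pt "0 0 -0.63 0 0 0 1" --pt "0 0 -0.63 0 0 0 1" --pt "0 0 -0.63 0 0 0 1"

```text
t: 8.25
ee_pos: [0.5016, -0.2522, 0.2469]
tcp_rot: [-145.6, -73.0, -95.2]
contact_force: [-0.8, -0.1, 0.6]
gripper_width: 1.0
gripper_force: 0.0
```

```bash
python3 st.py
python3 - <<'E'
from rows import *
from cell import *
import cv2
p0,R0,q0=cur(); jar=np.array([.4905,-.236,.05]);T=tool(-60,14,180)
for u in(.12,.07,0): print(u,rel(p0,R0,jar+[0,0,u]+T.apply([0,0,.021]),T))
c=capture("wrist"); cv2.imwrite("pics/w2.png",c["pixels"]); print(c["xyz"],c["attitude"])
E
```

```text
8.25 [-5.0003, 10.9922, 136.5775, 246.4313, 59.6658, -110.6408] [0.5016, -0.2522, 0.2469] [-145.6234, -73.0073, -95.1819] 0.9996607786345129 0.0 [-0.8371, -0.0589, 0.6317]
0.12 [-0.004 -0.    -0.108 -0.156  0.03   0.041]
0.07 [-0.004 -0.    -0.108 -0.252  0.047  0.065]
0 [-0.004 -0.    -0.108 -0.385  0.07   0.099]
[ 0.42910931 -0.15524111  0.35625148] [-121.90184125    9.452713   -151.98184206]
```

View pics/w2.png

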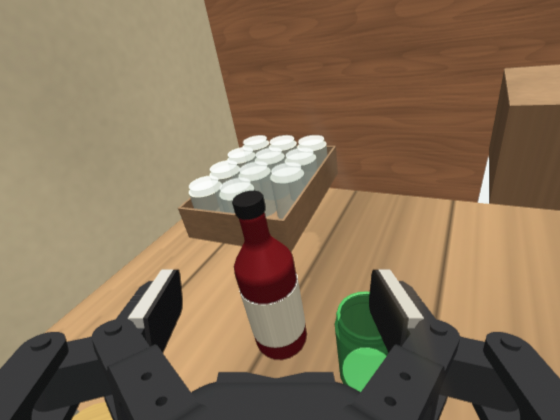

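Now the fingers point ahead with the camera on top. The bottle is at (268,290) and the green jar at (365,340), both beyond the fingers. I'll descend over the jar.

>>> step_arm --pt "0 0 -0.108 -0.1 0.02 0.03 1" --pt "-0.004 0 -0.108 -0.18 0.034 0.047 1" --pt "-0.004 0 -0.108 -0.252 0.047 0.065 1" --pt "-0.004 0 -0.108 -0.252 0.047 0.065 1" --pt "-0.004 0 -0.108 -0.252 0.047 0.065 1" --pt "-0.004 0 -0.108 -0.252 0.047 0.065 1" --pt "-0.004 0 -0.108 -0.252 0.047 0.065 1" --pt "-0.004 0 -0.108 -0.252 0.047 0.065 1"

```text
t: 8.97
ee_pos: [0.501, -0.2533, 0.1169]
tcp_rot: [-177.8, -76.2, -62.2]
contact_force: [0.4, 0.1, -0.6]
gripper_width: 0.998
gripper_force: 0.0
```

```bash
python3 st.py
python3 - <<'E'
from rows import *
from cell import *
import cv2
p0,R0,q0=cur(); jar=np.array([.4905,-.236,.05]);T=tool(-60,14,180)
for u in(0,): print(u,rel(p0,R0,jar+[0,0,u]+T.apply([0,0,.021]),T))
c=capture("scene")["pixels"][130:280,100:300];d=capture("wrist")["pixels"]
cv2.imwrite("pics/s2.png",np.hstack([cv2.resize(c,(560,420),interpolation=cv2.INTER_CUBIC),d])[::1,:] if 0 else np.hstack([cv2.resize(c,(420,315),interpolation=cv2.INTER_CUBIC),cv2.resize(d,(378,315))]))
E
```

```text
8.97 [-4.9946, 33.7705, 133.9242, 238.1559, 69.3619, -100.2098] [0.501, -0.2533, 0.1169] [-177.8245, -76.1542, -62.1927] 0.9979933798516049 0.0 [0.4184, 0.1153, -0.5697]
0 [-0.001 -0.002 -0.006 -0.14   0.002  0.035]
```

View pics/s2.png

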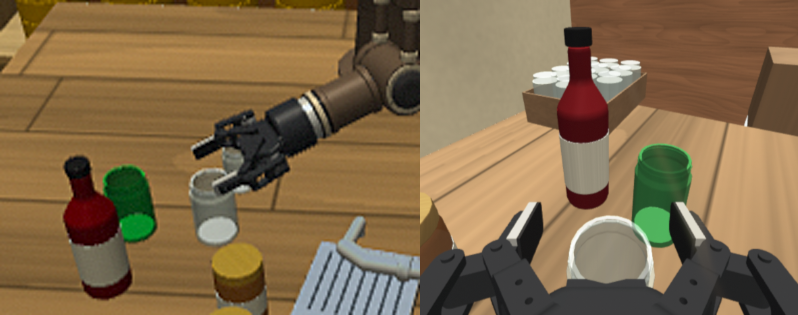

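The jar mouth sits centred between the open fingers (wrist half, mouth at about (609,250)). I'll go down and close on it.

>>> step_arm --pt "0 0 -0.006 -0.03 0.002 0.008 1" --pt "0 0 -0.006 -0.06 0.002 0.016 1" --pt "0 0 -0.006 -0.09 0.002 0.023 1" --pt "0 0 -0.006 -0.115 0.002 0.03 1" --pt "0 0 -0.006 -0.13 0.002 0.033 1" --pt "0 0 -0.006 -0.14 0.002 0.035 1" --pt "0 0 -0.006 -0.14 0.002 0.035 1" --pt "0 0 -0.006 -0.14 0.002 0.035 1"

```text
t: 9.73
ee_pos: [0.4984, -0.2535, 0.0408]
tcp_rot: [178.6, -75.9, -58.6]
contact_force: [0.2, 0.2, -0.9]
gripper_width: 0.996
gripper_force: 0.0
```

>>> step_arm --pt "0 0 0 0 0 0 0.6" --pt "0 0 0 0 0 0 0.6" --pt "0 0 0 0 0 0 0.5" --pt "0 0 0 0 0 0 0.4" --pt "0 0 0 0 0 0 0.3" --pt "0 0 0 0 0 0 0.2" --pt "0 0 0 0 0 0 0.1" --pt "0 0 0 0 0 0 0"

```text
t: 10.4
ee_pos: [0.4981, -0.2536, 0.0411]
tcp_rot: [178.4, -76.0, -58.5]
contact_force: [-2.2, 1.8, 5.4]
gripper_width: 0.731
gripper_force: 65.1
```

```bash
python3 st.py
```

```text
10.4 [-5.0591, 46.5858, 130.2988, 235.6939, 74.2112, -93.0394] [0.4981, -0.2536, 0.0411] [178.449, -75.9775, -58.4721] 0.7306694441542598 65.13712347485125 [-2.2305, 1.8321, 5.407]
```

```bash
cat > g.py <<'E'
from rows import *
s=np.array([.6138,-.0163]); TR=.03   # spout axis, tray top
l=[json.loads(x) for x in open("log.jsonl")]
l=[x for x in l if x['gripper_width']<.8][0]   # the grasp: jar upright on counter
pg=np.array(l['ee_pos']);Rg=R.from_euler('xyz',l['tcp_rot'],degrees=True)
j0=np.array([.4905,-.236,0]); 
bt=Rg.inv().apply(j0-pg)          # jar base in tool
def pose(psi,th,base_xy_off=0,clear=.004,dz=0,lean=None):
    """tool pose with jar leaning th toward heading psi; spout at mouth centre shifted back by off along psi"""
    yaw0=np.degrees(np.arctan2(*Rg.apply([0,0,1])[1::-1]))
    Ru=Z(psi-yaw0)*Rg
    h=np.array([np.cos(np.radians(psi)),np.sin(np.radians(psi)),0]); k=np.cross([0,0,1],h)
    Q=R.from_rotvec(k*np.radians(th)); t=np.radians(th)
    mouth_xy=s+base_xy_off*h[:2]
    base=np.r_[mouth_xy-.1*np.sin(t)*h[:2],TR+clear+.03*np.sin(t)+dz]
    Rt=Q*Ru; return base-Rt.apply(bt),Rt,base
def best(p,T,q): 
    r=ik(p,T,1,[np.clip(q,lo+.1,hi-.1)]); return r[0] if r else None
E
cat > t2.py <<'E'
from g import *
np.set_printoptions(precision=0,suppress=True); print(bt.round(4))
P[:]=[0.3149,0.4808,0.526,0.0363,0.3175,0.0435]
for psi in (-10,10,20,30,40):
    for off,th,c in ((-.1,0,.06),(-.1,40,.03),(-.1,40,.007),(0,40,.007),(0,20,.004),(0,0,.001),(0,0,.1)):
        p,T,b=pose(psi,th,off,c); q=best(p,T,np.array([-10,35,126,165,40,-95.])); print(psi,off,th,c,q)
E
python3 t2.py
```

```text
[-0. -0. -0.]
-10 -0.1 0 0.06 [  1.  29. 147. 192.  72. -91.]
-10 -0.1 40 0.03 None
-10 -0.1 40 0.007 [  -2.    6.  141.  242.    6. -146.]
-10 0 40 0.007 None
-10 0 20 0.004 [ -3.  23. 135. 191.  35. -95.]
-10 0 0 0.001 [ -2.  41. 134. 188.  71. -91.]
-10 0 0 0.1 [ -2.  23. 138. 189.  57. -93.]
10 -0.1 0 0.06 [-31.  29. 146. 139.  72. -87.]
10 -0.1 40 0.03 [-21.   3. 140.  73.  18.  -9.]
10 -0.1 40 0.007 [-21.   7. 140.  86.  18. -22.]
10 0 40 0.007 [-14.  15. 128.  80.  14.  -9.]
10 0 20 0.004 [-17.  24. 134. 141.  37. -74.]
10 0 0 0.001 [-19.  41. 133. 150.  71. -87.]
10 0 0 0.1 [-19.  24. 137. 147.  59. -79.]
20 -0.1 0 0.06 [-40.  30. 141. 118.  71. -82.]
20 -0.1 40 0.03 [-28.   6. 136.  67.  28. -17.]
20 -0.1 40 0.007 [-28.  10. 136.  74.  27. -24.]
20 0 40 0.007 [-18.  17. 126.  72.  22. -14.]
20 0 20 0.004 [-23.  25. 132. 120.  41. -66.]
20 0 0 0.001 [-26.  42. 130. 132.  70. -84.]
20 0 0 0.1 [-26.  25. 134. 128.  62. -73.]
30 -0.1 0 0.06 [-45.  31. 134. 101.  73. -76.]
30 -0.1 40 0.03 [-33.  10. 131.  60.  37. -23.]
30 -0.1 40 0.007 [-33.  13. 131.  65.  35. -28.]
30 0 40 0.007 [-21.  19. 123.  66.  30. -18.]
30 0 20 0.004 [-27.  27. 128. 103.  46. -60.]
30 0 0 0.001 [-30.  42. 126. 116.  70. -79.]
30 0 0 0.1 [-30.  27. 129. 112.  65. -68.]
40 -0.1 0 0.06 [-46.  34. 126.  89.  76. -70.]
40 -0.1 40 0.03 [-36.  15. 125.  54.  45. -27.]
40 -0.1 40 0.007 [-36.  18. 125.  57.  43. -31.]
40 0 40 0.007 [-24.  21. 120.  60.  38. -22.]
40 0 20 0.004 [-30.  29. 123.  89.  51. -56.]
40 0 0 0.001 [-33.  43. 121. 103.  72. -74.]
40 0 0 0.1 [-33.  29. 124.  99.  70. -63.]
```

```bash
cat > t3.py <<'E'
from g import *
np.set_printoptions(precision=1,suppress=True)
P[:]=[0.3149,0.4808,0.526,0.0363,0.3175,0.0435]
def at(psi,base):
    p,T,b=pose(psi,0); return p-b+base,T
p0,R0,q0=cur(); q=q0
W=[at(-60,j0+[0,0,.1])]
e=pose(20,0,-.1,.06); 
for f in (.25,.5,.75,1): W.append(at(-60+80*f,(1-f)*(j0+[0,0,.1])+f*e[2]))
W+=[pose(20,t,-.1,c)[:2] for t,c in ((20,.05),(40,.03),(40,.007))]
W+=[pose(20,t,o,c)[:2] for t,o,c in ((40,-.05,.007),(40,0,.007),(30,0,.005),(20,0,.004),(10,0,.003),(0,0,.002))]
for p,T in W:
    q=best(p,T,q if q is not None else q0); print(rel(p0,R0,p,T).round(3).tolist(),(p*1e3).round(0),q, ""); p0,R0=p,T
E
python3 t3.py
```

```text
[0.001, 0.0, -0.0, 0.194, 0.001, -0.048] [ 498. -254.  141.] [  -5.1   29.3  135.1  239.3   67.5 -104.2] 
[0.216, 0.001, -0.054, -0.022, -0.073, -0.07] [ 511. -204.  139.] [-10.3  27.7 143.1 211.3  68.1 -95.3] 
[0.216, 0.001, -0.054, -0.016, -0.094, -0.047] [ 522. -152.  136.] [-21.8  27.8 147.2 178.1  71.  -90.2] 
[0.216, 0.001, -0.054, -0.009, -0.106, -0.017] [532. -99. 134.] [-34.1  28.5 146.3 145.   71.7 -87.3] 
[0.216, 0.001, -0.054, -0.001, -0.106, 0.015] [539. -46. 131.] [-39.9  29.6 140.9 117.7  71.4 -81.8] 
[0.002, -0.222, 0.0, -0.027, -0.0, -0.037] [518. -53. 122.] [-36.   11.8 141.3 103.1  44.9 -58.3] 
[0.002, -0.222, 0.0, -0.063, -0.0, -0.008] [499. -60.  98.] [-28.2   5.9 136.2  66.9  28.5 -16.7] 
[0.0, 0.0, 0.0, -0.027, -0.0, 0.037] [499. -60.  75.] [-28.2   9.6 136.5  73.8  27.2 -24.5] 
[0.0, 0.0, 0.0, 0.081, 0.001, 0.059] [546. -43.  75.] [-22.6  13.2 131.6  74.1  24.4 -19.7] 
[0.0, 0.0, 0.0, 0.081, 0.001, 0.059] [593. -26.  75.] [-18.   16.8 126.4  72.5  22.3 -13.9] 
[-0.001, 0.111, 0.0, 0.017, 0.0, 0.011] [602. -23.  76.] [-20.8  19.6 129.7 103.7  28.9 -46.9] 
[-0.001, 0.111, -0.0, 0.015, 0.0, 0.015] [612. -19.  76.] [-23.2  24.9 131.6 120.3  41.1 -65.9] 
[-0.001, 0.111, 0.0, 0.01, 0.0, 0.019] [623. -15.  75.] [-24.9  32.4 131.8 128.5  55.4 -76.9] 
[-0.001, 0.111, -0.0, 0.004, 0.0, 0.021] [632. -12.  73.] [-25.8  41.4 130.1 132.4  70.1 -83.9]
```

>>> step_arm --pt "0 0 0 0.02 0 -0.005 0" --pt "0 0 0 0.06 0 -0.015 0" --pt "0 0 0 0.1 0 -0.025 0" --pt "0 0 0 0.14 0 -0.035 0" --pt "0 0 0 0.17 0 -0.042 0" --pt "0 0 0 0.194 0 -0.048 0" --pt "0 0 0 0.194 0 -0.048 0" --pt "0 0 0 0.194 0 -0.048 0"

```text
t: 11.07
ee_pos: [0.4989, -0.2533, 0.1394]
tcp_rot: [178.6, -75.7, -58.6]
contact_force: [0.4, -0.5, -1.6]
gripper_width: 0.725
gripper_force: 66.0
```

>>> step_arm --pt "0.03 0 -0.007 -0.003 -0.01 -0.01 0" --pt "0.06 0 -0.014 -0.006 -0.02 -0.02 0" --pt "0.09 0 -0.021 -0.009 -0.03 -0.03 0" --pt "0.12 0 -0.028 -0.012 -0.04 -0.04 0" --pt "0.15 0 -0.036 -0.015 -0.05 -0.05 0" --pt "0.18 0 -0.044 -0.018 -0.06 -0.06 0" --pt "0.216 0 -0.054 -0.022 -0.073 -0.07 0" --pt "0.216 0 -0.054 -0.022 -0.073 -0.07 0"

```text
t: 11.73
ee_pos: [0.51, -0.2032, 0.1344]
tcp_rot: [178.2, -75.3, -38.1]
contact_force: [-0.8, -0.9, -2.0]
gripper_width: 0.726
gripper_force: 66.0
```

```bash
python3 st.py
```

```text
11.73 [-10.3479, 27.8119, 143.1338, 211.1886, 67.4881, -95.3178] [0.51, -0.2032, 0.1344] [178.1529, -75.2934, -38.0805] 0.725750401174625 65.99974575452507 [-0.802, -0.8819, -2.0338]
```

Jar held (weight shows at the wrist). Next I'll swing on to heading 20°.

>>> step_arm --pt "0.03 0 -0.007 -0.002 -0.012 -0.006 0" --pt "0.06 0 -0.014 -0.004 -0.025 -0.012 0" --pt "0.09 0 -0.021 -0.006 -0.037 -0.018 0" --pt "0.12 0 -0.028 -0.008 -0.05 -0.024 0" --pt "0.15 0 -0.036 -0.01 -0.062 -0.03 0" --pt "0.18 0 -0.044 -0.012 -0.075 -0.038 0" --pt "0.216 0 -0.054 -0.013 -0.094 -0.047 0" --pt "0.216 0 -0.054 -0.013 -0.094 -0.047 0"

```text
t: 12.4
ee_pos: [0.5229, -0.1523, 0.1352]
tcp_rot: [179.1, -75.4, -19.1]
contact_force: [-0.1, 0.4, -2.2]
gripper_width: 0.728
gripper_force: 66.0
```

>>> step_arm --pt "0.03 0 -0.007 -0.001 -0.015 -0.002 0" --pt "0.06 0 -0.014 -0.002 -0.03 -0.004 0" --pt "0.09 0 -0.021 -0.003 -0.045 -0.006 0" --pt "0.12 0 -0.028 -0.004 -0.06 -0.008 0" --pt "0.15 0 -0.036 -0.006 -0.075 -0.011 0" --pt "0.18 0 -0.044 -0.007 -0.09 -0.014 0" --pt "0.216 0 -0.054 -0.009 -0.106 -0.017 0" --pt "0.216 0 -0.054 -0.009 -0.106 -0.017 0"

```text
t: 13.07
ee_pos: [0.5335, -0.1003, 0.1339]
tcp_rot: [179.6, -75.5, 0.4]
contact_force: [0.1, -1.0, -1.6]
gripper_width: 0.726
gripper_force: 66.0
```

>>> step_arm --pt "0.03 0 -0.007 0 -0.015 0.002 0" --pt "0.06 0 -0.014 0 -0.03 0.004 0" --pt "0.09 0 -0.021 0 -0.045 0.006 0" --pt "0.12 0 -0.028 0 -0.06 0.008 0" --pt "0.15 0 -0.036 -0.001 -0.075 0.01 0" --pt "0.18 0 -0.044 -0.001 -0.09 0.013 0" --pt "0.216 0 -0.054 -0.001 -0.106 0.015 0" --pt "0.216 0 -0.054 -0.001 -0.106 0.015 0"

```text
t: 13.73
ee_pos: [0.5415, -0.0471, 0.1321]
tcp_rot: [179.9, -75.6, 20.2]
contact_force: [0.2, -0.7, -1.7]
gripper_width: 0.729
gripper_force: 66.0
```

```bash
python3 st.py
python3 - <<'E'
from g import *
from cell import *
import cv2,pickle
p0,R0,q0=cur(); b=p0+R0.apply(bt); up=R0.apply(Rg.inv().apply([0,0,1])); print("jar base est",b,"axis",up, "mouth",b+.1*up)
cs={n:capture(n) for n in("top","scene")}; pickle.dump(cs,open("c1.pkl","wb"))
import sys; sys.path.insert(0,'.')
from h import proj
out=[]
for n in cs:
    im=cs[n]["pixels"]; u=proj(cs[n],np.array([b,b+.1*up])); print(n,u.round(1))
    x,y=u.mean(0).round().astype(int); c=im[max(0,y-40):y+40,x-48:x+48]; print(max(0,y-40),x-48); out.append(cv2.resize(c,(400,333),interpolation=cv2.INTER_CUBIC))
cv2.imwrite("pics/j1.png",np.hstack(out))
E
```

```text
13.73 [-39.5963, 29.0802, 140.6445, 117.5911, 70.6192, -80.6323] [0.5415, -0.0471, 0.1321] [179.899, -75.6061, 20.1799] 0.7287670463228003 65.98733947612345 [0.2215, -0.7089, -1.7459]
jar base est [ 0.52242646 -0.0514914   0.09118401] axis [ 0.00826954 -0.00349338  0.9999597 ] mouth [ 0.52325341 -0.05184074  0.19117998]
top [[281.8 232.5]
 [282.1 226.6]]
190 234
scene [[261.1 227.4]
 [260.2 199.5]]
173 213
```

View pics/j1.png

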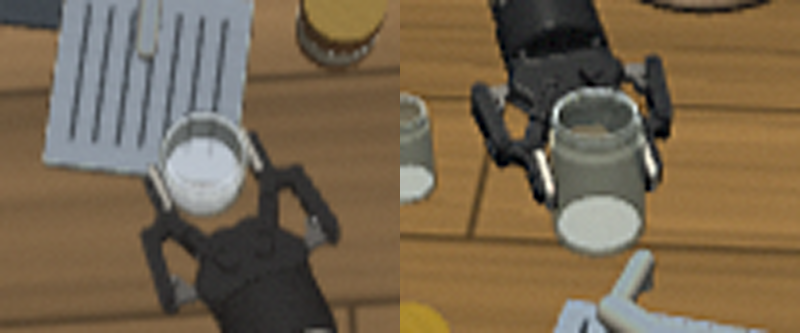

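The jar is held upright with its rim at top (283,227) and scene (260,200), within about 1 px of the prediction. The spout tip is at top (269,203). Next I'll tilt it.

```bash
cat > t4.py <<'E'
import sys
from g import *
np.set_printoptions(precision=3,suppress=True)
# args: th off clear triples
p0,R0,q0=cur(); b=p0+R0.apply(bt); up=R0.apply(Rg.inv().apply([0,0,1])); m=b+.1*up
h=np.array([np.cos(np.radians(20)),np.sin(np.radians(20))])
tilt=np.degrees(np.arctan2(up[:2]@h,up[2]))
print("tilt",tilt.round(1),"side",np.degrees(up[:2]@[-h[1],h[0]]).round(1),"mouth-spout along/side mm",((m[:2]-s)@h*1e3).round(1),((m[:2]-s)@[-h[1],h[0]]*1e3).round(1),"foot clear mm",((b[2]-.03*np.linalg.norm(up[:2])-TR)*1e3).round(1),"lead rim top",((m[2]-.0285*np.linalg.norm(up[:2]))*1e3).round(1))
a=[float(x) for x in sys.argv[1:]]
for i in range(0,len(a),3):
    p,T,_=pose(20,a[i],a[i+1],a[i+2]); print(a[i:i+3],rel(p0,R0,p,T).tolist()); p0,R0=p,T
E
python3 t4.py 20 -.1 .05 40 -.1 .03
```

```text
tilt 0.4 side -0.4 mouth-spout along/side mm -97.2 -2.4 foot clear mm 60.9 lead rim top 190.9
[20.0, -0.1, 0.05] [0.0, -0.218, -0.004, -0.031, -0.004, -0.041]
[40.0, -0.1, 0.03] [0.002, -0.222, 0.0, -0.063, -0.0, -0.008]
```

>>> step_arm --pt "0 -0.03 0 -0.005 0 -0.006 0" --pt "0 -0.06 0 -0.01 -0.001 -0.012 0" --pt "0 -0.1 -0.002 -0.015 -0.002 -0.02 0" --pt "0 -0.14 -0.003 -0.02 -0.003 -0.028 0" --pt "0 -0.18 -0.004 -0.026 -0.004 -0.035 0" --pt "0 -0.218 -0.004 -0.031 -0.004 -0.041 0" --pt "0 -0.218 -0.004 -0.031 -0.004 -0.041 0" --pt "0 -0.218 -0.004 -0.031 -0.004 -0.041 0"

```text
t: 14.5
ee_pos: [0.5172, -0.0514, 0.123]
tcp_rot: [179.4, -56.1, 20.8]
contact_force: [-0.1, 0.4, -1.9]
gripper_width: 0.731
gripper_force: 66.0
```

>>> step_arm --pt "0 -0.03 0 -0.009 0 -0.001 0" --pt "0 -0.06 0 -0.017 0 -0.002 0" --pt "0 -0.09 0 -0.026 0 -0.003 0" --pt "0 -0.12 0 -0.034 0 -0.004 0" --pt "0 -0.15 0 -0.043 0 -0.005 0" --pt "0.001 -0.18 0 -0.052 0 -0.006 0" --pt "0.002 -0.21 0 -0.06 0 -0.007 0" --pt "0.002 -0.222 0 -0.063 0 -0.008 0"

```text
t: 15.17
ee_pos: [0.4965, -0.0581, 0.0971]
tcp_rot: [-179.9, -35.8, 20.5]
contact_force: [1.1, 0.4, -0.8]
gripper_width: 0.729
gripper_force: 65.9
```

```bash
python3 st.py; python3 t4.py 40 -.06 .008
```

```text
15.17 [-28.2117, 6.0155, 136.3681, 66.7238, 28.7103, -16.6025] [0.4965, -0.0581, 0.0971] [-179.8783, -35.8453, 20.4798] 0.7286307108402866 65.93895371071994 [1.0698, 0.4035, -0.834]
tilt 40.1 side -0.1 mouth-spout along/side mm -101.1 2.8 foot clear mm 28.6 lead rim top 136.1
[40.0, -0.06, 0.008] [-0.004, 0.002, 0.0, 0.043, 0.007, 0.082]
```

>>> step_arm --pt "0 0 0 0.006 0.001 0.012 0" --pt "-0.001 0 0 0.013 0.002 0.025 0" --pt "-0.002 0.001 0 0.022 0.003 0.04 0" --pt "-0.003 0.001 0 0.03 0.005 0.056 0" --pt "-0.004 0.002 0 0.037 0.006 0.07 0" --pt "-0.004 0.002 0 0.043 0.007 0.082 0" --pt "-0.004 0.002 0 0.043 0.007 0.082 0" --pt "-0.004 0.002 0 0.043 0.007 0.082 0"

```text
t: 15.83
ee_pos: [0.5372, -0.0478, 0.0768]
tcp_rot: [179.6, -36.1, 20.5]
contact_force: [0.7, 0.5, -1.3]
gripper_width: 0.729
gripper_force: 65.9
```

```bash
python3 st.py; python3 t4.py 40 -.025 .007 40 0 .007 30 0 .006
python3 - <<'E'
from cell import *
import cv2,numpy as np
a=capture("top")["pixels"][175:255,230:326];b=capture("scene")["pixels"][180:280,215:335]
cv2.imwrite("pics/j2.png",np.hstack([cv2.resize(x,(400,333),interpolation=cv2.INTER_CUBIC) for x in(a,b)]))
E
```

```text
15.83 [-23.7048, 12.3436, 132.5851, 74.1811, 24.9241, -20.7417] [0.5372, -0.0478, 0.0768] [179.569, -36.0752, 20.5406] 0.729239194136887 65.91297863982618 [0.6736, 0.4976, -1.2708]
tilt 39.9 side 0.1 mouth-spout along/side mm -59.6 -1.1 foot clear mm 8.3 lead rim top 116.0
[40.0, -0.025, 0.007] [0.001, -0.001, 0.001, 0.054, -0.002, 0.043]
[40.0, 0.0, 0.007] [0.0, 0.0, 0.0, 0.04, 0.0, 0.029]
[30.0, 0.0, 0.006] [-0.001, 0.111, 0.0, 0.019, 0.0, 0.01]
```

View pics/j2.png

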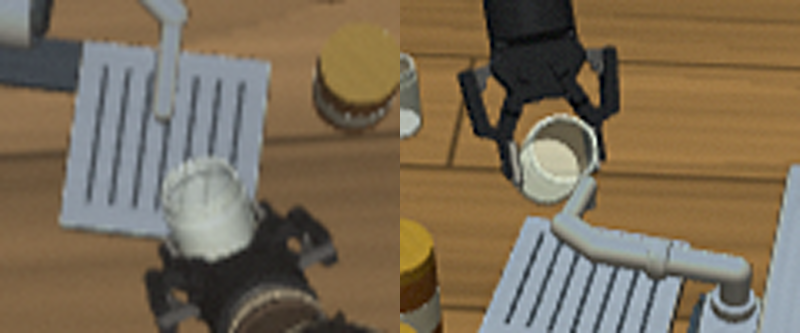

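The top view shows the tilted jar's mouth near (200,190), heading for the spout tip at (163,115), and the scene view agrees. I'll slide it in slowly.

>>> step_arm --pt "0 0 0 0.008 0 0.006 0" --pt "0 0 0 0.016 0 0.013 0" --pt "0 0 0 0.025 -0.001 0.02 0" --pt "0 0 0 0.034 -0.001 0.027 0" --pt "0 0 0 0.042 -0.002 0.034 0" --pt "0.001 -0.001 0.001 0.054 -0.002 0.043 0" --pt "0.001 -0.001 0.001 0.054 -0.002 0.043 0" --pt "0.001 -0.001 0.001 0.054 -0.002 0.043 0"

```text
t: 16.6
ee_pos: [0.57, -0.0352, 0.0763]
tcp_rot: [179.6, -36.1, 20.5]
contact_force: [-0.2, 1.0, -1.7]
gripper_width: 0.725
gripper_force: 65.9
```

```bash
python3 st.py; python3 t4.py 40 0 .007 30 0 .006
```

```text
16.6 [-20.1809, 14.9032, 129.0528, 73.6276, 23.2297, -16.9968] [0.57, -0.0352, 0.0763] [179.589, -36.0548, 20.5287] 0.724915177464175 65.90411061421037 [-0.1666, 1.0392, -1.7208]
tilt 39.9 side 0.1 mouth-spout along/side mm -24.5 -0.5 foot clear mm 7.8 lead rim top 115.5
[40.0, 0.0, 0.007] [0.001, -0.001, 0.0, 0.038, -0.001, 0.03]
[30.0, 0.0, 0.006] [-0.001, 0.111, 0.0, 0.019, 0.0, 0.01]
```

>>> step_arm --pt "0 0 0 0.007 0 0.005 0" --pt "0 0 0 0.014 0 0.011 0" --pt "0 0 0 0.021 0 0.016 0" --pt "0 0 0 0.028 -0.001 0.022 0" --pt "0 0 0 0.034 -0.001 0.026 0" --pt "0.001 -0.001 0 0.038 -0.001 0.03 0" --pt "0.001 -0.001 0 0.038 -0.001 0.03 0" --pt "0.001 -0.001 0 0.038 -0.001 0.03 0"

```text
t: 17.27
ee_pos: [0.5921, -0.0266, 0.0752]
tcp_rot: [179.7, -35.9, 20.5]
contact_force: [0.2, 0.7, -2.6]
gripper_width: 0.727
gripper_force: 65.9
```

```bash
python3 st.py; python3 t4.py 30 0 .006 20 0 .005
```

```text
17.27 [-18.0568, 16.7385, 126.5151, 72.5346, 22.2816, -13.9778] [0.5921, -0.0266, 0.0752] [179.6985, -35.9477, 20.4875] 0.7272699534053465 65.92324862256646 [0.2243, 0.6966, -2.5915]
tilt 40.0 side 0.0 mouth-spout along/side mm -0.6 -0.0 foot clear mm 6.8 lead rim top 114.3
[30.0, 0.0, 0.006] [-0.001, 0.111, 0.0, 0.02, 0.0, 0.01]
[20.0, 0.0, 0.005] [-0.001, 0.111, -0.0, 0.015, 0.0, 0.015]
```

>>> step_arm --pt "0 0.015 0 0.003 0 0.001 0" --pt "0 0.03 0 0.005 0 0.003 0" --pt "0 0.045 0 0.008 0 0.004 0" --pt "0 0.06 0 0.011 0 0.005 0" --pt "0 0.075 0 0.013 0 0.007 0" --pt "0 0.09 0 0.016 0 0.008 0" --pt "-0.001 0.111 0 0.02 0 0.01 0" --pt "-0.001 0.111 0 0.02 0 0.01 0"

```text
t: 17.93
ee_pos: [0.6009, -0.023, 0.0758]
tcp_rot: [179.7, -45.8, 20.4]
contact_force: [-0.5, 0.2, -2.1]
gripper_width: 0.728
gripper_force: 66.0
```

>>> step_arm --pt "0 0.015 0 0.002 0 0.002 0" --pt "0 0.03 0 0.004 0 0.004 0" --pt "0 0.045 0 0.006 0 0.006 0" --pt "0 0.06 0 0.008 0 0.008 0" --pt "0 0.075 0 0.01 0 0.01 0" --pt "0 0.09 0 0.012 0 0.012 0" --pt "-0.001 0.111 0 0.015 0 0.015 0" --pt "-0.001 0.111 0 0.015 0 0.015 0"

```text
t: 18.6
ee_pos: [0.6112, -0.0191, 0.0758]
tcp_rot: [179.6, -55.8, 20.5]
contact_force: [-0.6, 0.0, -2.8]
gripper_width: 0.73
gripper_force: 66.0
```

```bash
python3 st.py; python3 t4.py 10 0 .005 0 0 .004
```

```text
18.6 [-23.1614, 24.7887, 131.7571, 120.2511, 40.8657, -65.7296] [0.6112, -0.0191, 0.0758] [179.554, -55.7653, 20.5058] 0.7300355388305297 65.97617383114994 [-0.6333, 0.0106, -2.7763]
tilt 20.2 side -0.1 mouth-spout along/side mm -1.0 0.3 foot clear mm 3.5 lead rim top 127.9
[10.0, 0.0, 0.005] [-0.0, 0.114, -0.001, 0.016, 0.001, 0.018]
[0.0, 0.0, 0.004] [-0.001, 0.111, -0.0, 0.004, 0.0, 0.021]
```

>>> step_arm --pt "0 0.015 0 0.003 0 0.002 0" --pt "0 0.03 0 0.005 0 0.004 0" --pt "0 0.045 0 0.007 0 0.007 0" --pt "0 0.06 0 0.009 0 0.009 0" --pt "0 0.075 0 0.011 0 0.012 0" --pt "0 0.09 0 0.013 0 0.015 0" --pt "0 0.114 -0.001 0.016 0.001 0.018 0" --pt "0 0.114 -0.001 0.016 0.001 0.018 0"

```text
t: 19.27
ee_pos: [0.6231, -0.0154, 0.0775]
tcp_rot: [179.2, -66.0, 20.9]
contact_force: [-0.0, -0.2, -2.4]
gripper_width: 0.725
gripper_force: 66.0
```

>>> step_arm --pt "0 0.015 0 0.001 0 0.003 0" --pt "0 0.03 0 0.001 0 0.005 0" --pt "0 0.045 0 0.002 0 0.008 0" --pt "0 0.06 0 0.002 0 0.011 0" --pt "0 0.075 0 0.003 0 0.014 0" --pt "0 0.09 0 0.003 0 0.017 0" --pt "-0.001 0.111 0 0.004 0 0.021 0" --pt "-0.001 0.111 0 0.004 0 0.021 0"

```text
t: 19.93
ee_pos: [0.6333, -0.0116, 0.0752]
tcp_rot: [178.6, -76.0, 21.6]
contact_force: [-0.3, -0.4, -2.2]
gripper_width: 0.723
gripper_force: 66.0
```

```bash
python3 st.py; python3 t4.py 0 0 .002 0 0 0
python3 - <<'E'
from cell import *
import cv2,numpy as np,pickle
T=capture("top");S=capture("scene");pickle.dump(dict(top=T,scene=S),open("c2.pkl","wb"))
a=T["pixels"][160:240,225:321];b=S["pixels"][200:280,225:321]
cv2.imwrite("pics/j3.png",np.hstack([cv2.resize(x,(400,333),interpolation=cv2.INTER_CUBIC) for x in(a,b)]))
E
```

```text
19.93 [-25.7047, 41.0736, 130.1193, 132.2347, 69.9909, -83.6496] [0.6333, -0.0116, 0.0752] [178.5612, -76.0244, 21.5782] 0.7229755242132492 66.0219500027597 [-0.3286, -0.3567, -2.2013]
tilt -0.0 side -0.0 mouth-spout along/side mm 0.8 -0.1 foot clear mm 4.1 lead rim top 134.1
[0.0, 0.0, 0.002] [-0.001, -0.001, -0.0, -0.005, -0.0, -0.001]
[0.0, 0.0, 0.0] [0.0, 0.0, 0.0, -0.004, -0.0, 0.001]
```

View pics/j3.png

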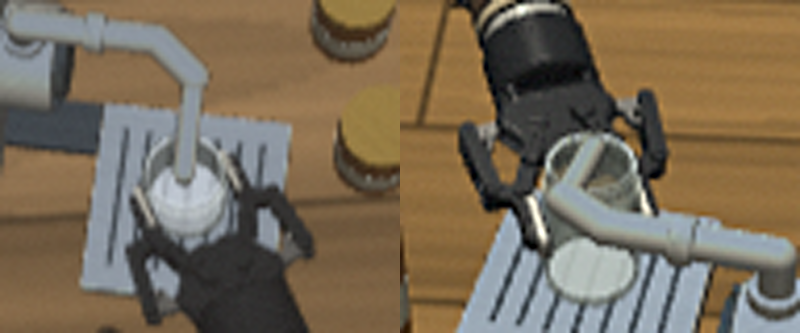

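The spout tip sits in the jar mouth: top tip (184,180) against a rim centre of about (187,177). I'll lower it onto the tray.

>>> step_arm --pt "0 0 0 -0.002 0 0 0" --pt "0 0 0 -0.003 0 0 0" --pt "-0.001 -0.001 0 -0.004 0 0 0" --pt "-0.001 -0.001 0 -0.005 0 0 0" --pt "-0.001 -0.001 0 -0.006 0 0 0" --pt "-0.001 -0.001 0 -0.007 0 0 0" --pt "-0.001 -0.001 0 -0.008 0 0 0" --pt "-0.001 -0.001 0 -0.008 0 0 0"

```text
t: 20.7
ee_pos: [0.6324, -0.0123, 0.0724]
tcp_rot: [178.0, -76.1, 22.0]
contact_force: [0.4, -0.1, -1.4]
gripper_width: 0.726
gripper_force: 66.0
```

```bash
python3 st.py; python3 t4.py 0 0 0
```

```text
20.7 [-25.7638, 41.5618, 130.1091, 132.4974, 70.3473, -84.1765] [0.6324, -0.0123, 0.0724] [178.0077, -76.0688, 21.9627] 0.7257022772806505 66.02568386122584 [0.4082, -0.0684, -1.401]
tilt -0.1 side 0.1 mouth-spout along/side mm -0.3 -0.3 foot clear mm 1.2 lead rim top 131.2
[0.0, 0.0, 0.0] [0.001, -0.001, 0.001, -0.002, -0.001, 0.001]
```

>>> step_arm --pt "0 0 0 -0.001 0 0 0" --pt "0 0 0 -0.001 0 0 0" --pt "0 0 0 -0.002 0 0.0005 0" --pt "0 0 0 -0.002 0 0.0005 0" --pt "0 0 0 -0.003 0 0.0007 0" --pt "0 0 0 -0.003 0 0.0007 0" --pt "0 0 0 -0.003 0 0.0007 0" --pt "0 0 0 -0.003 0 0.0007 0"

```text
t: 21.37
ee_pos: [0.6325, -0.0123, 0.0712]
tcp_rot: [178.0, -76.1, 22.0]
contact_force: [0.0, 0.8, 0.0]
gripper_width: 0.722
gripper_force: 66.0
```

>>> step_arm --pt "0 0 0 -0.001 0 0 0" --pt "0 0 0 -0.001 0 0 0" --pt "0 0 0 -0.001 0 0 0" --pt "0 0 0 -0.001 0 0 0" --pt "0 0 0 -0.001 0 0 0" --pt "0 0 0 -0.001 0 0 0" --pt "0 0 0 -0.001 0 0 0" --pt "0 0 0 -0.001 0 0 0"

```text
t: 22.03
ee_pos: [0.6326, -0.0123, 0.0712]
tcp_rot: [177.9, -76.2, 22.1]
contact_force: [0.2, 1.7, 4.2]
gripper_width: 0.722
gripper_force: 66.1
```

>>> step_arm --pt "0 0 0 0 0 0 0.76" --pt "0 0 0 0 0 0 0.78" --pt "0 0 0 0 0 0 0.82" --pt "0 0 0 0 0 0 0.9" --pt "0 0 0 0 0 0 1" --pt "0 0 0 0 0 0 1" --pt "0 0 0 0 0 0 1" --pt "0 0 0 0 0 0 1"

```text
t: 22.7
ee_pos: [0.6323, -0.0123, 0.0704]
tcp_rot: [178.0, -76.1, 22.0]
contact_force: [-1.0, -0.6, 1.0]
gripper_width: 1.002
gripper_force: 0.0
```

```bash
python3 st.py
cat > rt.py <<'E'
from g import *
import sys
np.set_printoptions(precision=3,suppress=True)
P[:]=[0.3149,0.4808,0.526,0.0363,0.3175,0.0435]
p0,R0,q0=cur(); T=R0
z=R0.apply([0,0,1]); h=np.r_[z[:2]/np.linalg.norm(z[:2]),0]
for back,u in ((.03,.03),(.06,.06),(.09,.09),(.12,.13),(.12,.2),(.1,.25)):
    p=p0-back*h+[0,0,u]; print(back,u,best(p,T,q0),rel(p0,R0,p,T))
E
python3 rt.py
python3 - <<'E'
import cv2,pickle,numpy as np
from cell import *
a=capture("top");pickle.dump(a,open("c3.pkl","wb"))
d=cv2.absdiff(a["pixels"],pickle.load(open("c2.pkl","rb"))["top"]["pixels"]).max(2)[160:240,225:321]; print((d>40).sum())
E
```

```text
22.7 [-25.7787, 41.8886, 130.0142, 132.5434, 70.5064, -84.3634] [0.6323, -0.0123, 0.0704] [177.9796, -76.0695, 21.9914] 1.0018111971263326 0.0 [-1.0373, -0.5758, 1.0473]
0.03 0.03 [-29.446  36.455 134.075 128.415  70.041 -82.868] [ 0.     0.     0.     0.044  0.    -0.073]
0.06 0.06 [-33.575  30.471 137.869 123.535  69.368 -80.506] [ 0.     0.     0.     0.088  0.001 -0.145]
0.09 0.09 [-38.248  23.87  141.294 117.728  68.673 -76.997] [ 0.     0.     0.     0.131  0.001 -0.218]
0.12 0.13 [-43.517  14.424 144.449 110.136  67.609 -70.097] [ 0.     0.     0.     0.195  0.002 -0.296]
0.12 0.2 [-43.517  -0.129 144.542 103.792  63.363 -54.891] [ 0.     0.     0.     0.33   0.003 -0.329]
0.1 0.25 [-39.936  -7.362 141.919 101.494  58.921 -44.497] [ 0.     0.     0.     0.437  0.004 -0.314]
383
```

>>> step_arm --pt "0 0 0 0.005 0 -0.02 1" --pt "0 0 0 0.015 0 -0.05 1" --pt "0 0 0 0.044 0 -0.09 1" --pt "0 0 0 0.07 0 -0.13 1" --pt "0 0 0 0.1 0.001 -0.17 1" --pt "0 0 0 0.131 0.001 -0.218 1" --pt "0 0 0 0.16 0.002 -0.26 1" --pt "0 0 0 0.195 0.002 -0.296 1"

```text
t: 23.42
ee_pos: [0.5174, -0.0532, 0.2008]
tcp_rot: [178.4, -76.0, 21.6]
contact_force: [-0.5, 0.8, 0.9]
gripper_width: 1.0
gripper_force: 0.0
```

```bash
python3 st.py
cat > kn.py <<'E'
from h import *; import pickle
from scipy.ndimage import map_coordinates
def knob(c,z=.192,th=-9.6,o=(.6138,-.0163)):
    r=np.radians(th); k=np.array(o)+np.array([[np.cos(r),-np.sin(r)],[np.sin(r),np.cos(r)]])@[-.005,.212]
    im=cv2.cvtColor(c["pixels"],cv2.COLOR_BGR2GRAY).astype(float); A=np.arange(0,360,5); out=[]
    for a in A:
        p=np.array([[k[0]+q*np.cos(np.radians(a)),k[1]+q*np.sin(np.radians(a)),z] for q in np.linspace(.008,.028,9)])
        u=proj(c,p); out.append(map_coordinates(im,[u[:,1],u[:,0]],order=1).mean())
    return k,A,np.array(out)
if __name__=="__main__":
    from cell import *
    c=capture("top")
    for z in(.16,.192):
        k,A,o=knob(c,z); print(k,z); print(dict(zip(A.tolist(),o.astype(int).tolist())))
E
python3 kn.py
```

```text
23.42 [-43.7589, 14.1455, 144.6705, 109.857, 67.593, -69.8984] [0.5174, -0.0532, 0.2008] [178.3839, -75.9929, 21.5642] 1.0003755245634154 0.0 [-0.535, 0.7503, 0.8588]
[0.64422499 0.193565  ] 0.16
{0: 45, 5: 46, 10: 45, 15: 45, 20: 45, 25: 46, 30: 50, 35: 64, 40: 81, 45: 83, 50: 66, 55: 44, 60: 34, 65: 32, 70: 34, 75: 38, 80: 42, 85: 44, 90: 45, 95: 46, 100: 47, 105: 48, 110: 49, 115: 50, 120: 48, 125: 49, 130: 49, 135: 51, 140: 50, 145: 52, 150: 51, 155: 50, 160: 51, 165: 52, 170: 51, 175: 52, 180: 52, 185: 52, 190: 52, 195: 51, 200: 49, 205: 49, 210: 49, 215: 46, 220: 43, 225: 38, 230: 33, 235: 31, 240: 34, 245: 39, 250: 41, 255: 43, 260: 45, 265: 46, 270: 46, 275: 46, 280: 46, 285: 46, 290: 47, 295: 46, 300: 46, 305: 46, 310: 46, 315: 46, 320: 46, 325: 46, 330: 47, 335: 46, 340: 46, 345: 47, 350: 46, 355: 45}
[0.64422499 0.193565  ] 0.192
{0: 79, 5: 76, 10: 82, 15: 83, 20: 73, 25: 80, 30: 94, 35: 95, 40: 88, 45: 92, 50: 117, 55: 121, 60: 99, 65: 67, 70: 57, 75: 61, 80: 65, 85: 65, 90: 66, 95: 67, 100: 65, 105: 62, 110: 57, 115: 54, 120: 52, 125: 51, 130: 48, 135: 47, 140: 46, 145: 45, 150: 46, 155: 46, 160: 46, 165: 47, 170: 46, 175: 45, 180: 45, 185: 45, 190: 45, 195: 44, 200: 43, 205: 42, 210: 41, 215: 38, 220: 36, 225: 37, 230: 43, 235: 49, 240: 50, 245: 49, 250: 46, 255: 44, 260: 43, 265: 44, 270: 45, 275: 46, 280: 46, 285: 46, 290: 46, 295: 46, 300: 47, 305: 48, 310: 51, 315: 55, 320: 58, 325: 58, 330: 60, 335: 64, 340: 69, 345: 73, 350: 74, 355: 77}
```

```bash
python3 kin.py|head -1
cat > t5.py <<'E'
from g import *
np.set_printoptions(precision=3,suppress=True)
P[:]=[0.3149,0.4808,0.526,0.0363,0.3175,0.0435]
K=np.array([.6443,.1935,0])
def down(yaw): return Z(yaw)*R.from_euler('x',180,degrees=True)
if __name__=="__main__":
    p0,R0,q0=cur()
    qk=ik(K+[0,0,.36],down(58),20); 
    for q in qk: print(q)
    qe=[q for q in qk if abs(q[3])<20][0]
    for yaw in(58,115,171): print(yaw,best(K+[0,0,.165],down(yaw),qe))
    qa=best(p0+[0,0,.2],R0,q0); print("up",qa)
    n=5; w=[(p0+[0,0,.2],R0,None)]
    q=qa
    for i in range(1,n+1):
        a=qa+(qe-qa)*i/n; w.append((*fk(a,P)[:2],None)); print(a,fk(a,P)[2])
    legs(w,p0,R0)
E
python3 t5.py
```

```text
[0.3146 0.4811 0.5261 0.0362 0.3174 0.0435] [-0.16  0.23 -0.2  -0.08 -0.05 -0.16 -0.08  0.07 -0.12 -0.06 -0.01 -0.02
[13.009 18.481 77.775 -0.    83.744 45.009]
58 [13.009 26.462 89.49  -0.    64.048 45.009]
115 [ 13.009  26.462  89.49   -0.     64.048 -11.991]
171 [ 13.009  26.462  89.49   -0.     64.048 -67.991]
up [-43.795 -20.454 139.588  89.869  60.436 -26.216]
[-32.434 -12.667 127.225  71.895  65.098 -11.971] [ 0.325 -0.155  0.532]
[-21.074  -4.88  114.863  53.922  69.759   2.274] [ 0.427 -0.118  0.58 ]
[ -9.713   2.907 102.5    35.948  74.421  16.519] [ 0.522 -0.045  0.62 ]
[ 1.648 10.694 90.138 17.974 79.082 30.764] [0.598 0.061 0.653]
[13.009 18.481 77.775 -0.    83.744 45.009] [0.644 0.194 0.678]
LEG [0.0, 0.0, 0.0, 0.388, 0.003, -0.097] [ 0.517 -0.053  0.401]
LEG [0.21, -0.135, -0.022, 0.016, -0.14, 0.105] [0.543 0.031 0.395]
LEG [0.148, -0.178, -0.03, 0.003, -0.079, 0.101] [0.554 0.091 0.378]
LEG [0.068, -0.202, -0.032, 0.018, -0.02, 0.085] [0.568 0.129 0.359]
LEG [-0.02, -0.199, -0.025, 0.06, 0.023, 0.054] [0.598 0.157 0.35 ]
LEG [-0.104, -0.166, -0.006, 0.113, 0.037, 0.004] [0.644 0.193 0.36 ]
```

>>> step_arm --pt "0 0 0 0.05 0 -0.0125 1" --pt "0 0 0 0.11 0 -0.03 1" --pt "0 0 0 0.17 0 -0.04 1" --pt "0 0 0 0.23 0 -0.06 1" --pt "0 0 0 0.29 0 -0.07 1" --pt "0 0 0 0.34 0 -0.085 1" --pt "0 0 0 0.388 0.003 -0.097 1" --pt "0 0 0 0.388 0.003 -0.097 1"

```text
t: 24.13
ee_pos: [0.5196, -0.0541, 0.4074]
tcp_rot: [175.6, -76.5, 24.3]
contact_force: [0.4, -1.1, 0.6]
gripper_width: 0.999
gripper_force: 0.0
```

>>> step_arm --pt "0.04 -0.03 0 0.003 -0.03 0.02 1" --pt "0.08 -0.05 -0.01 0.006 -0.05 0.04 1" --pt "0.12 -0.08 -0.01 0.01 -0.08 0.06 1" --pt "0.16 -0.1 -0.02 0.012 -0.11 0.08 1" --pt "0.21 -0.135 -0.022 0.016 -0.14 0.105 1" --pt "0.21 -0.135 -0.022 0.016 -0.14 0.105 1" --pt "0.21 -0.135 -0.022 0.016 -0.14 0.105 1" --pt "0.21 -0.135 -0.022 0.016 -0.14 0.105 1"

```text
t: 24.8
ee_pos: [0.5437, 0.0307, 0.3937]
tcp_rot: [-170.5, -64.1, 29.9]
contact_force: [0.9, -0.3, -0.1]
gripper_width: 0.998
gripper_force: 0.0
```

>>> step_arm --pt "0.03 -0.04 -0.006 0 -0.016 0.02 1" --pt "0.06 -0.07 -0.012 0.001 -0.03 0.04 1" --pt "0.09 -0.11 -0.018 0.002 -0.05 0.06 1" --pt "0.12 -0.14 -0.024 0.002 -0.06 0.08 1" --pt "0.148 -0.178 -0.03 0.003 -0.08 0.1 1" --pt "0.148 -0.178 -0.03 0.003 -0.08 0.1 1" --pt "0.148 -0.178 -0.03 0.003 -0.08 0.1 1" --pt "0.148 -0.178 -0.03 0.003 -0.08 0.1 1"

```text
t: 25.47
ee_pos: [0.5537, 0.0909, 0.3768]
tcp_rot: [-166.1, -48.9, 40.5]
contact_force: [-0.9, 0.5, -0.7]
gripper_width: 1.001
gripper_force: 0.0
```

>>> step_arm --pt "0.014 -0.04 -0.006 0.004 -0.004 0.017 1" --pt "0.03 -0.08 -0.012 0.007 -0.008 0.034 1" --pt "0.04 -0.12 -0.018 0.011 -0.012 0.05 1" --pt "0.055 -0.16 -0.025 0.014 -0.016 0.068 1" --pt "0.068 -0.202 -0.032 0.018 -0.02 0.085 1" --pt "0.068 -0.202 -0.032 0.018 -0.02 0.085 1" --pt "0.068 -0.202 -0.032 0.018 -0.02 0.085 1" --pt "0.068 -0.202 -0.032 0.018 -0.02 0.085 1"

```text
t: 26.13
ee_pos: [0.5675, 0.1286, 0.3583]
tcp_rot: [-166.0, -31.9, 49.9]
contact_force: [-0.3, 0.7, 0.1]
gripper_width: 1.003
gripper_force: 0.0
```

```bash
python3 st.py
python3 - <<'E'
from t5 import *
p0,R0,q0=cur()
qe=np.array([13.0,18.5,77.8,0,83.7,45.]); m=(q0+qe)/2
p,T=fk(m,P)[:2]; legs([(p,T,None),(K+[0,0,.36],down(58),None)],p0,R0)
E
```

```text
26.13 [-9.7322, 2.807, 102.7084, 35.9178, 74.3243, 16.4313] [0.5675, 0.1286, 0.3583] [-166.0434, -31.9346, 49.8645] 1.0028620196316014 0.0 [-0.3261, 0.7225, 0.1208]
LEG [-0.02, -0.199, -0.025, 0.06, 0.024, 0.054] [0.598 0.157 0.35 ]
LEG [-0.104, -0.166, -0.006, 0.115, 0.038, 0.003] [0.644 0.194 0.36 ]
```

>>> step_arm --pt "0 -0.04 -0.005 0.012 0.005 0.01 1" --pt "-0.01 -0.08 -0.01 0.024 0.01 0.02 1" --pt "-0.01 -0.12 -0.015 0.036 0.014 0.03 1" --pt "-0.015 -0.16 -0.02 0.048 0.019 0.04 1" --pt "-0.02 -0.199 -0.025 0.06 0.024 0.054 1" --pt "-0.02 -0.199 -0.025 0.06 0.024 0.054 1" --pt "-0.02 -0.199 -0.025 0.06 0.024 0.054 1" --pt "-0.02 -0.199 -0.025 0.06 0.024 0.054 1"

```text
t: 26.8
ee_pos: [0.5977, 0.1562, 0.3496]
tcp_rot: [-170.4, -14.8, 56.2]
contact_force: [0.4, 1.1, -0.0]
gripper_width: 0.996
gripper_force: 0.0
```

>>> step_arm --pt "-0.02 -0.03 -0.001 0.023 0.008 0 1" --pt "-0.04 -0.06 -0.002 0.046 0.015 0.001 1" --pt "-0.06 -0.1 -0.003 0.07 0.023 0.001 1" --pt "-0.08 -0.13 -0.004 0.092 0.03 0.002 1" --pt "-0.104 -0.166 -0.006 0.115 0.038 0.003 1" --pt "-0.104 -0.166 -0.006 0.115 0.038 0.003 1" --pt "-0.104 -0.166 -0.006 0.115 0.038 0.003 1" --pt "-0.104 -0.166 -0.006 0.115 0.038 0.003 1"

```text
t: 27.47
ee_pos: [0.6448, 0.1928, 0.3601]
tcp_rot: [180.0, 0.0, 58.0]
contact_force: [-0.6, 0.1, 0.5]
gripper_width: 1.002
gripper_force: 0.0
```

```bash
python3 st.py
python3 - <<'E'
from t5 import *
from cell import *
import h,pickle,cv2
p0,R0,q0=cur()
legs([(K+[0,0,.23],down(58),None),(K+[0,0,.165],down(58),None)],p0,R0)
c=capture("wrist"); pickle.dump(c,open("c4.pkl","wb")); im=c["pixels"]; print(c["xyz"],c["attitude"])
print("K proj .16/.192",h.proj(c,[K+[0,0,.16],K+[0,0,.192]]))
# knob: dark disc; white mark inside
u=h.proj(c,[K+[0,0,.16]])[0]; x,y=u.astype(int)
g=cv2.cvtColor(im,cv2.COLOR_BGR2GRAY); m=(g<70).astype(np.uint8)
n,lab,st,ce=cv2.connectedComponentsWithStats(m); 
for i in np.argsort(-st[:,4])[:6]: print(st[i],ce[i])
E
```

```text
27.47 [12.9653, 18.4248, 77.8857, -0.0484, 83.6805, 44.9589] [0.6448, 0.1928, 0.3601] [179.9597, 0.0277, 58.0118] 1.001839399929058 0.0 [-0.5834, 0.1472, 0.4903]
LEG [0.0, 0.0, 0.0, 0.001, -0.002, 0.26] [0.644 0.194 0.23 ]
LEG [0.0, 0.0, 0.0, 0.0, -0.0, 0.13] [0.644 0.194 0.165]
[0.686 0.26  0.502] [162.026  -0.112 -32.003]
K proj .16/.192 [[274.605 180.328]
 [274.602 187.624]]
[     0      0    560    420 182130] [280.6   178.212]
[    0   270   560   150 43184] [280.286 370.122]
[   0    0   67   85 4292] [29.701 40.494]
[ 420   25   58   53 2321] [449.307  50.91 ]
[ 524  108   36  112 1505] [544.267 157.108]
[266 152  34  65 717] [276.307 185.144]
```

Run:
```python
import h,pickle,cv2,numpy as np
c=pickle.load(open("c4.pkl","rb")); im=c["pixels"]; g=cv2.cvtColor(im,cv2.COLOR_BGR2GRAY)
for t in (60,70,80):
    n,lab,st,ce=cv2.connectedComponentsWithStats((g<t).astype(np.uint8)); i=lab[180,275] or lab[185,276]
    ys,xs=np.nonzero(lab==i); r=cv2.minAreaRect(np.c_[xs,ys].astype(np.float32)); print(t,i,st[i],r)
sub=g[140:232:3,236:318:3]
print("\n".join(" ".join(f"{v:3d}" for v in row) for row in sub))
```

```text
60 0 [     0      0    560    420 186317] ((279.5, 209.5), (419.0, 559.0), 90.0)
70 0 [     0      0    560    420 182130] ((279.5, 209.5), (419.0, 559.0), 90.0)
80 9 [ 248  152   57   65 1395] ((276.2500305175781, 180.25001525878906), (57.27565002441406, 56.56854248046875), 45.0)
167 169 169 164 162 162 164 167 180 190 190 190 205 203 130 201 201 188 189 175 165 165 167 167 167 166 164 165
168 165 163 164 166 166 169 171 201 205 203 158 201 200 142 201 202 122 207 202 181 172 166 165 164 167 167 167
164 165 167 166 166 185 204 203 158 202 200 199 202 215 204 206 204 188 201 204 161 198 181 168 168 168 169 168
168 167 169 172 185 187 204 201 198 201 202 201 205 231 202 200 202 204 203 196 160 203 199 184 168 166 164 165
171 169 168 201 202 160 187 203 202 202 174 127  65  74  49  74 136 187 203 129 199 200 197 112 185 165 164 165
168 168 178 199 202 204 137 200 174  69  80  55   8   9   9  29  90  62  91 182 203 203 174 206 207 174 165 167
173 179 192 124 201 203 202  96  74  93  92  29  25 135  30  26  92  92  90  62 176 207 207 205 203 194 168 169
169 200 203 204 203 200 120  83  9
[... 1953 characters left out ...]
 174 169 168 167 164 164 164
124 120 159 164 164 164 163 175 201 206 205 192  53  60  52  42 197 195 191 189 168 167 164 163 164 163 164 166
122 123 139 162 163 162 160 162 163 166 185 198 183 167 162 187 190 173 166 164 162 163 163 164 166 165 171 152
121 123 123 157 162 164 164 164 163 164 165 166 169 167 165 163 163 161 162 162 163 165 165 166 146 134 131 129
117 122 123 143 162 164 164 166 166 168 168 165 163 162 160 161 162 163 164 164 161 153 122 120 124 129 130 130
114 119 123 120 162 166 168 170 165 163 162 161 160 162 163 165 165 162 166 116  78  98 123 122 122 126 130 130
110 116 120 123 159 167 163 162 161 160 161 162 164 165 162 161 134 104 101  99  87  75 112 122 123 123 129 130
```

Bar measured: vertical in the wrist image at column 276, white mark at the upper end, so it's aligned with the fingers. I'll descend and grip it.

>>> step_arm --pt "0 0 0 0 0 0.04 1" --pt "0 0 0 0 -0.001 0.1 1" --pt "0 0 0 0 -0.001 0.16 1" --pt "0 0 0 0 -0.001 0.22 1" --pt "0 0 0 0 -0.001 0.28 1" --pt "0 0 0 0 -0.001 0.33 1" --pt "0 0 0 0 -0.001 0.37 1" --pt "0 0 0 0 -0.001 0.388 0.8"

```text
t: 28.18
ee_pos: [0.6427, 0.1919, 0.1626]
tcp_rot: [-179.8, 0.3, 58.0]
contact_force: [-0.6, -0.6, -0.7]
gripper_width: 0.884
gripper_force: 0.0
```

>>> step_arm --pt "0 0 0 0 0 0 0.6" --pt "0 0 0 0 0 0 0.4" --pt "0 0 0 0 0 0 0.3" --pt "0 0 0 0 0 0 0.2" --pt "0 0 0 0 0 0 0.1" --pt "0 0 0 0 0 0 0" --pt "0 0 0 0 0 0 0" --pt "0 0 0 0 0 0 0"

```text
t: 28.85
ee_pos: [0.6468, 0.1945, 0.169]
tcp_rot: [179.7, -0.1, 58.1]
contact_force: [-1.1, -0.7, 5.9]
gripper_width: 0.151
gripper_force: 59.9
```

```bash
python3 st.py
```

```text
28.85 [13.0941, 26.277, 89.2865, -0.1096, 64.1455, 45.0607] [0.6468, 0.1945, 0.169] [179.7245, -0.1361, 58.0813] 0.15088591590671607 59.945679903030396 [-1.1359, -0.6615, 5.9463]
```

>>> step_arm --pt "0 0 -0.05 0 0 0 0" --pt "0 0 -0.11 0 0 0 0" --pt "0 0 -0.17 0 0 0 0" --pt "0 0 -0.23 0 0 0 0" --pt "0 0 -0.29 0 0 0 0" --pt "0 0 -0.35 0 0 0 0" --pt "0 0 -0.4 0 0 0 0" --pt "0 0 -0.4 0 0 0 0"

```text
t: 29.52
ee_pos: [0.6451, 0.195, 0.169]
tcp_rot: [179.9, 0.0, 94.2]
contact_force: [-4.2, -0.3, 7.1]
gripper_width: 0.149
gripper_force: 60.5
```

```bash
python3 st.py; python3 -c "
from cell import *
print(state()['wrist_torque'])
from kn import *
for z in(.192,):
    k,A,o=knob(capture('top'),z); print(dict(zip(A.tolist(),o.astype(int).tolist())))"
```

```text
29.52 [13.1294, 26.2457, 89.3357, -0.0348, 64.345, 8.8962] [0.6451, 0.195, 0.169] [179.9224, 0.0196, 94.2483] 0.1485019711005696 60.4746150970459 [-4.2386, -0.3024, 7.0731]
[0.1653838  0.73647157 0.00377495]
{0: 76, 5: 66, 10: 62, 15: 61, 20: 62, 25: 61, 30: 62, 35: 61, 40: 61, 45: 64, 50: 62, 55: 60, 60: 60, 65: 57, 70: 58, 75: 59, 80: 60, 85: 68, 90: 75, 95: 79, 100: 80, 105: 79, 110: 79, 115: 79, 120: 79, 125: 80, 130: 80, 135: 79, 140: 78, 145: 76, 150: 76, 155: 75, 160: 74, 165: 73, 170: 72, 175: 71, 180: 70, 185: 68, 190: 63, 195: 64, 200: 76, 205: 86, 210: 90, 215: 91, 220: 92, 225: 91, 230: 89, 235: 84, 240: 79, 245: 75, 250: 73, 255: 69, 260: 65, 265: 63, 270: 63, 275: 63, 280: 63, 285: 64, 290: 65, 295: 65, 300: 69, 305: 70, 310: 69, 315: 70, 320: 70, 325: 73, 330: 78, 335: 82, 340: 86, 345: 93, 350: 89, 355: 82}
```

>>> step_arm --pt "0 0 -0.06 0 0 0 0" --pt "0 0 -0.13 0 0 0 0" --pt "0 0 -0.2 0 0 0 0" --pt "0 0 -0.27 0 0 0 0" --pt "0 0 -0.34 0 0 0 0" --pt "0 0 -0.41 0 0 0 0" --pt "0 0 -0.46 0 0 0 0" --pt "0 0 -0.5 0 0 0 0"

```text
t: 30.23
ee_pos: [0.6433, 0.1941, 0.169]
tcp_rot: [-179.8, -0.1, 139.3]
contact_force: [-9.8, -2.8, 11.9]
gripper_width: 0.153
gripper_force: 60.9
```

>>> step_arm --pt "0 0 -0.05 0 0 0 0" --pt "0 0 -0.09 0 0 0 0" --pt "0 0 -0.13 0 0 0 0" --pt "0 0 -0.17 0 0 0 0" --pt "0 0 -0.2 0 0 0 0" --pt "0 0 -0.22 0 0 0 0" --pt "0 0 -0.24 0 0 0 0" --pt "0 0 -0.25 0 0 0 0"

```text
t: 30.9
ee_pos: [0.6427, 0.1931, 0.169]
tcp_rot: [-179.7, -0.2, 161.7]
contact_force: [-10.4, -4.8, 13.2]
gripper_width: 0.152
gripper_force: 61.1
```

```bash
python3 st.py; python3 -c "
from cell import *
print(state()['wrist_torque'])"
```

```text
30.9 [13.0828, 26.1827, 89.4292, -0.1717, 64.7049, -58.5078] [0.6427, 0.1931, 0.169] [-179.7024, -0.1893, 161.6639] 0.15241166956719715 61.06536626815796 [-10.4293, -4.7616, 13.2033]
[-0.53975824  1.61864483 -0.11638872]
```

>>> step_arm --pt "0 0 -0.015 0 0 0 0" --pt "0 0 -0.03 0 0 0 0" --pt "0 0 -0.045 0 0 0 0" --pt "0 0 -0.06 0 0 0 0" --pt "0 0 -0.07 0 0 0 0" --pt "0 0 -0.08 0 0 0 0" --pt "0 0 -0.08 0 0 0 0" --pt "0 0 -0.08 0 0 0 0"

```text
t: 31.57
ee_pos: [0.6427, 0.1928, 0.169]
tcp_rot: [-179.7, -0.2, 168.8]
contact_force: [-10.7, -5.0, 13.0]
gripper_width: 0.151
gripper_force: 61.1
```

```bash
python3 st.py; python3 -c "
from cell import *
print(state()['wrist_torque'])"
```

```text
31.57 [13.0716, 26.1776, 89.4346, -0.2094, 64.7245, -65.6525] [0.6427, 0.1928, 0.169] [-179.6891, -0.2291, 168.8134] 0.15117654348170115 61.12475395202637 [-10.7435, -4.9903, 13.0429]
[-0.62926634  1.66604249 -0.04030058]
```

>>> step_arm --pt "0 0 -0.005 0 0 0 0" --pt "0 0 -0.01 0 0 0 0" --pt "0 0 -0.015 0 0 0 0" --pt "0 0 -0.02 0 0 0 0" --pt "0 0 -0.025 0 0 0 0" --pt "0 0 -0.03 0 0 0 0" --pt "0 0 -0.03 0 0 0 0" --pt "0 0 -0.03 0 0 0 0"

```text
t: 32.23
ee_pos: [0.643, 0.1927, 0.169]
tcp_rot: [-179.8, -0.2, 171.3]
contact_force: [-9.9, -4.9, 12.8]
gripper_width: 0.148
gripper_force: 63.2
```

```bash
python3 st.py; python3 -c "
from cell import *
print(state()['wrist_torque'])"
```

```text
32.23 [13.0385, 26.1819, 89.4269, -0.1625, 64.6953, -68.1816] [0.643, 0.1927, 0.169] [-179.751, -0.2279, 171.2895] 0.1484449591678978 63.15049588680267 [-9.9298, -4.9076, 12.8332]
[-0.73411668  1.54037088 -0.90170557]
```

The stop is reached: wrist torque jumped to 0.9 N m at yaw 171°. I'll release and rise.

>>> step_arm --pt "0 0 0 0 0 0 0.2" --pt "0 0 0 0 0 0 0.3" --pt "0 0 0 0 0 0 0.4" --pt "0 0 0 0 0 0 0.6" --pt "0 0 0 0 0 0 0.6" --pt "0 0 0 0 0 0 0.6" --pt "0 0 0 0 0 0 0.6" --pt "0 0 0 0 0 0 0.6"

```text
t: 32.9
ee_pos: [0.6456, 0.1944, 0.1664]
tcp_rot: [-179.9, 0.1, 171.5]
contact_force: [1.1, 0.2, 0.1]
gripper_width: 0.601
gripper_force: 0.0
```

>>> step_arm --pt "0 0 0 0 0 -0.03 0.6" --pt "0 0 0 0 0 -0.07 0.6" --pt "0 0 0 0 0 -0.12 0.6" --pt "0 0 0 0 0 -0.18 0.6" --pt "0 0 0 0 0 -0.24 0.6" --pt "0 0 0 0 0 -0.3 0.6" --pt "0 0 0 0 0 -0.36 0.6" --pt "0 0 0 0 0 -0.38 0.6"

```text
t: 33.57
ee_pos: [0.6473, 0.195, 0.363]
tcp_rot: [179.8, 0.6, 171.5]
contact_force: [0.8, -0.3, 1.2]
gripper_width: 0.6
gripper_force: 0.0
```

```bash
python3 st.py
python3 - <<'E'
from cell import *
import cv2,numpy as np,pickle,h
c=capture("wrist"); g=cv2.cvtColor(c["pixels"],cv2.COLOR_BGR2GRAY)
u=h.proj(c,[[.6443,.1935,.16]])[0].astype(int); print(u)
# angle of bright mark on the bar, in the bar-top plane
k=np.array([.6443,.1935,.192]); 
b=[]
for x in range(u[0]-30,u[0]+31):
    for y in range(u[1]-35,u[1]+36):
        p=h.plane(c,(x,y),.192)-k; r=np.hypot(*p[:2])
        if .003<r<.028 and g[y,x]>150: b.append(p[:2])
b=np.array(b); print(len(b)); m=b.mean(0); v,w=np.linalg.eigh(np.cov(b.T)); print("mark dir",np.degrees(np.arctan2(m[1],m[0])),"line",np.degrees(np.arctan2(w[1,1],w[0,1])), v)
# jar & others in scene/top versus before
T=capture("top"); S=capture("scene")
for n,A,z in (("top",T,0),("scene",S,0)):
    old=pickle.load(open("c0.pkl","rb"))[n]["pixels"]; d=cv2.absdiff(A["pixels"],old).max(2)>45
    k,l,st,ce=cv2.connectedComponentsWithStats(d.astype(np.uint8)); print(n,[(s[:5].tolist()) for s in st[1:] if s[4]>25])
    pickle.dump((T,S),open("c5.pkl","wb"))
sub=T["pixels"][185:225,250:292,1]; print("\n".join(" ".join(f"{v:3d}" for v in r[::1]) for r in sub[::2]))
E
```

```text
33.57 [13.1226, 18.3079, 77.7095, -0.0919, 83.3365, -68.3519] [0.6473, 0.195, 0.363] [179.8466, 0.6343, 171.4838] 0.5995011355494616 0.0 [0.8059, -0.2789, 1.1567]
[273 176]
285
mark dir 12.89842944469793 line 73.6639933759901 [0.00023647 0.00025545]
top [[117, 101, 88, 116, 4462], [129, 157, 11, 7, 50], [136, 166, 7, 13, 40], [262, 200, 16, 17, 152], [160, 209, 17, 5, 36], [142, 219, 23, 53, 279], [189, 220, 24, 49, 408], [330, 230, 22, 23, 298], [197, 270, 30, 57, 817], [157, 274, 22, 56, 418], [535, 318, 8, 11, 48], [513, 320, 12, 29, 74], [219, 322, 294, 98, 12183], [216, 328, 12, 4, 33], [168, 331, 13, 16, 102], [174, 333, 47, 16, 187], [172, 351, 7, 7, 36], [105, 360, 132, 60, 2738], [514, 360, 7, 19, 30], [555, 366, 5, 11, 31], [505, 371, 37, 29, 503], [225, 377, 7, 10, 37], [535, 377, 8, 8, 31], [256, 392, 29, 22, 307], [291, 407, 7, 13, 27], [258, 414, 9, 6, 33]]
scene [[112, 0, 15, 10, 129], [129, 0, 15, 16, 154], [146, 0, 23, 11, 143], [252, 0, 13, 12, 137], [327, 0, 110, 35, 2467], [62, 9, 54, 33, 730], [120, 11, 14, 12, 63], [259, 13, 36, 50, 679], [376, 37, 31, 7, 83], [
[... 3037 characters left out ...]
  85 132 155 152 156 155 166
157  97 107 156 157 159 147  80 148 157 159 158 116  94 155 149 145 129  93 121 129 129 125 125  90 153 154 155 153  99 111 150 153 153 140  78 142 150 152 152 152 165
156  85 134 154 157 154 134  88 151 157 157 155  98 108 155 159 156 145  79 146 156 158 157 106  95 152 156 155 156  79 134 155 154 152 122  85 150 152 154 151 151 135
136  79 154 155 156 157 105 106 154 154 156 156  78 135 155 156 155 125  85 154 156 155 159  96 127 155 156 154 133  78 152 154 153 153 104 105 149 152 151 153 151 107
135 122 158 157 156 156  87 126 154 155 155 134  80 154 157 156 157  98 107 154 155 157 144  79 132 156 154 154 122  94 152 154 155 153  88 123 151 155 154 154 154  80
```

Run:
```python
from cell import *
import cv2,numpy as np,h
c=capture("wrist"); g=cv2.cvtColor(c["pixels"],cv2.COLOR_BGR2GRAY)
print("\n".join(" ".join(f"{v:3d}" for v in r) for r in g[135:228:3,236:318:3]))
k=np.array([.6443,.1935,.192]); print(h.proj(c,[k,k+[.025*np.cos(np.radians(170.4)),.025*np.sin(np.radians(170.4)),0]]))
```

```text
178 176 175 175 177 175 174 180 178 180 180 174 178 175 173 181 176 174 178 184 178 183 182 184 181 186 180 181
178 175 175 175 177 175 174 180 179 194 210 217 217 178 211 206 183 170 176 184 178 183 182 184 183 186 181 180
177 175 175 174 177 174 181 211 217 220 213 220 219 160 213 218 131 219 213 183 178 183 181 183 183 184 182 180
178 175 175 174 176 217 216 215 217 219 213 219 217 169 213 217 148 218 217 189 202 182 181 183 184 183 182 180
176 175 175 189 221 221 215 214 217 220 213 219 225 236 212 218 216 218 216 138 216 211 185 183 184 183 182 179
176 176 193 217 220 220 216 213 216 219 210 212 199 222 208 216 215 218 216 215 216 215 178 189 184 182 182 180
176 184 217 217 220 221 215 213 187 101  57  25  12  21  20  61 100 213 217 216 216 173 193 213 184 180 182 180
178 221 217 217 220 220 204  68  70  84  79  11  13  11  10  61  76  54 148 213 217 213 215 215 207 180 182 180
199 223 217 217 220 211  61  83  84  84  72  49 118 145  44  52  75  74  69 107 215 214 215 205 133 187 182 179
215 222 217 217 215  62  81  81  81  81  70  61 129 129  60  47  73  71  70  66 118 214 216 
[... 1730 characters left out ...]
6 206 218  74  47  44  40  43 217 220 216 212 205 149 202 179 182 179 179 179 174
177 178 180 177 182 202 218 215 150 218  74  46  42  39  53 218 218 155 212 216 186 177 179 183 179 179 179 175
177 179 180 177 182 180 182 187 209 217 121  48  46  38  92 218 218 146 190 177 180 177 178 183 179 180 179 175
178 179 181 177 181 180 182 177 177 180 187 193 201 196 177 190 179 178 180 175 179 176 178 183 178 181 179 176
178 179 181 177 182 180 181 177 177 178 176 180 180 178 179 178 178 179 179 176 180 177 179 182 178 182 179 175
177 179 181 176 182 181 181 177 178 177 177 180 180 178 179 178 178 180 180 176 180 176 179 183 178 182 180 175
[[274.36320305 187.99652292]
 [274.8305082  162.44176173]]
```

```bash
python3 -c "
from cell import *
print(hand_in())"
```

```text
the job is handed in; nothing more can be done
None
```

I stood the empty jar on the drip tray with the spout dipping into the middle of its mouth, then turned the counter knob back until it hit its zero stop; the other jars and the bottle have not moved, and I handed the job in at about 34 s of the 61 s allowed.

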